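# Load the propagation case and hang up the hand tools

### The arm

A 6-joint arm with a two-finger parallel gripper is mounted at the origin on the work surface. World frame = base frame: x ahead of the robot, y to its left, z up, the work surface at z = 0. Lengths are in mm, angles in rad, forces in N, time in s.
With the tool pointing down it reaches from about 350 to 775 mm from the base axis. Payload 7.3 kg.
Tool frame: the origin (TCP) lies at the very end of the fingers, on their centre line; the grasp point (between the pads) lies r.hold_point_z behind it (r.hold_point_z is the distance from the TCP to the grasp point, in mm); z points along the fingers, y is the line along which they close (so a half turn about z gives the same grasp; the last joint's range is limited). The gripper opens to 92 mm and grips with 3 to 60 N. Pads are 19 mm wide; open, the fingers measure 130 mm over their backs; the gripper's body (75 mm by 190 mm) begins 47 mm behind the grasp point.
Start: joints at [1.038, 0.342, 1.524, -0, 1.275, -0.146], TCP at [198.033, 486.242, 189.341] pointing down, gripper open.
Joint ranges: [-2.53, 2.53], [-0.77, 2.02], [0.04, 2.7], [-1, 4.14], [0.28, 2.66], [-3.11, 3.11]. Speed limits (rad/s): [2.57, 2.57, 3.14, 3.14, 3.14, 3.14].

### API

Orientations are given as a rotation vector (axis times angle).
In Python, from station import r gives the robot as it stands. The module is installed in compiled form; this text tells all that it offers.
- The arm moves only by the tool apply_moves, never from a script. Its argument "deltas" is a list of rows, each an object with "grip": the opening, from 0 (shut) to 1 (fully open); "offset": the shift along the tool's x, y, z each as a share of 50 cm, from -1 to 1, a list of three; "dr": the turn, a rotation vector about the tool's x, y, z each as a share of 30 degrees, from -1 to 1, a list of three. A call has 1 to 10 rows; each row is the pose to reach, as a shift and turn from the pose commanded when the call began, along the tool's axes at that moment; what a row does not reach only later rows make up. A row lasts 1/12 s, in which the tool goes at most 41.7 mm and 7.16 degrees, less where a joint would pass 70% of its speed; a pose out of reach is approached as far as the arm can. A call with a number of a shift or a turn outside -1 to 1 is refused whole. A call with a gripper value outside its range is refused whole. The fingers move at their own pace and stop on an object; the grip force is fixed at half the most. Time passes only in rows, so rows that repeat a pose let the fingers close. It gives the time, the measured TCP pose, the force, the opening and the grip force at its end, in the units of the state.
- r.observe(): the state, without advancing time (a new reading comes with each control period).
- r.snapshot(name): name is "scene" or "top" or "wrist"; returns (picture, depth): 400x640x3 uint8, red, green, blue; 400x640 float32, mm along the optical axis (not along the pixel's ray), 0 where there is no reading.
- r.camera_info(name): a dict with "vertical_fov" (degrees; the focal length in pixels is half the picture's height over the tangent of half this angle, whatever the lens; pixels are square), "cx", "cy" (the principal point, pixels), "R" (3x3) and "t" (3): a world point X has camera coordinates R X + t; the wrist camera has in their place "tool_from_camera" (4x4, takes a point from camera to tool coordinates, whose origin is the TCP and whose axes are the flange's). Camera axes: x right, y down, z forward; pixel columns grow to the right and rows downward; lengths in mm; the calibration is good to about 2 mm. The wrist camera is an equidistant fisheye: a pixel r from the principal point sees the ray r / f radians off the axis. A picture is of the moment at which its call begins: read the wrist's pose just before it. camera_info takes no time and is no camera call.
- r.job_done(): hands the job in; it is judged then, once.
Trained networks look in the newest picture that a camera, given by its name, has taken for a name from the list of things; names that differ only in an ending like _2 or _b are one class to them, and where a whole thing is asked for, a point or a joint stands for the part that bears it (a point fixed in the world has none). Each returns a list of dicts, best first, with "conf" (0 to 1); they miss things now and then, are a little off and sometimes report something else, mostly with a low value. They report only what shows in the picture. A call takes as long as a camera call.
- r.spot_in(camera, thing): "extent" ([left, top, width, height] in pixels, round what is visible of it).
- r.trace(camera, thing): "region" (400x640 bool, what is visible of it) and "extent" ([left, top, width, height] in pixels, round what is visible of it).
The state is a dict: "time": time; "q": joint angles; "dq": joint speeds; "joint_torque": joint torques, N m; "tool_pos": TCP position; "eef_rot": TCP orientation; "force": force on the tool from outside, world axes, zero at the start; "wrist_torque": the same for the moment, N m; "width": finger opening in mm; "gripper_force": force on a finger pad.
Only numpy, scipy, OpenCV 4.12 (cv2) and the standard library are available. Lean on these libraries where they do the work, as an engineer would, in place of code of your own. Each camera call takes 0.05 s, during which the arm holds its last target. There are 200 camera calls.

### The job

Put the potted cuttings away in the propagation case: draw its tray out along the runners, stand every pot on the bench upright inside the tray, then slide the tray back in under the hood until it is fully home. Hang the trowel and the hand fork by their eyes on the tool rack, each on a peg of its own, and leave the white bottle, the jar and the stack of empty pots as they are.

Things in the scene. Friction and masses are not known exactly. Their poses are not given: they have to be found in the camera images.
- case: propagation case, fixed. Origin: bench level, middle of the mouth, in the plane of the hood's front; x points in, y left. A grey base plate, top at z = 6 mm, runs from x = -220 (open apron before the hood) to 165 mm between two low guides (tops z = 20 mm, inner faces y = +-114 mm). Hood over x = 0 to 165 mm: clear roof and sides, back stop at x = 145 mm
- case_lintel (a point): middle of the lower edge of the aluminium bar across the case's mouth, 112 mm above the bench; the bar is 18 mm high, 14 mm thick, 250 mm long. The roof behind it is at 130 mm, a mist pipe on it reaches 144 mm. The tray and pots pass under this bar
- tray: loose black tray, 170 (x) by 220 mm (y), walls 4 mm thick, 36 mm high, floor 4 mm, 0.35 kg. Origin: centre of its underside; x as the case's. It slides on the base plate, 4 mm play each side, no front stop. Home: rear on the back stop, origin at (60, 0, 6) mm in the case's frame; at x = -105 it is clear of the hood. Starts home or nearly, empty. Room for 4 pots at x = +-38, y = +-52 mm
- tray_knob (a point): gripping point on the axis of the orange knob on the tray's front wall, 34 mm above the tray's underside, 28 mm out from the wall. The knob is a round bar, 24 mm diameter, lying along the tray's x and sticking out 50 mm (the last 6 mm a 32 mm collar). Pinch it from above, fingers closing along y. Frame as the tray's
- pot1: 60 mm round black pot of brown peat with a bare twig cutting in it; may be absent. Origin: centre of the foot, z up. Rim: straight band, 60 mm diameter, 48 to 62 mm above the foot; below, it tapers to 52 mm at the foot. The 8 mm twig with two green buds stands up in the middle to 87 mm. About 0.09 kg, weight low (wet peat), stands on the bench
- pot2: 60 mm round black pot of brown peat with a bare twig cutting in it; may be absent. Origin: centre of the foot, z up. Rim: straight band, 60 mm diameter, 48 to 62 mm above the foot; below, it tapers to 52 mm at the foot. The 8 mm twig with two green buds stands up in the middle to 87 mm. About 0.09 kg, weight low (wet peat), stands on the bench
- pot3: 60 mm round black pot of brown peat with a bare twig cutting in it; may be absent. Origin: centre of the foot, z up. Rim: straight band, 60 mm diameter, 48 to 62 mm above the foot; below, it tapers to 52 mm at the foot. The 8 mm twig with two green buds stands up in the middle to 87 mm. About 0.09 kg, weight low (wet peat), stands on the bench
- pot4: 60 mm round black pot of brown peat with a bare twig cutting in it; may be absent. Origin: centre of the foot, z up. Rim: straight band, 60 mm diameter, 48 to 62 mm above the foot; below, it tapers to 52 mm at the foot. The 8 mm twig with two green buds stands up in the middle to 87 mm. About 0.09 kg, weight low (wet peat), stands on the bench
- trowel: hand trowel, 238 mm long, 0.16 kg, lying flat. Origin: underside of the handle at the gripping place; x runs along the tool to the eye, z up. Green handle 24 mm wide (y), 18 mm thick (z 0 to 18), x = -28 to +67 mm; then a round eye at x = 85 mm; on the other side a steel neck and a flat steel blade, up to 56 mm wide, 4 mm thick, ending at x = -133 mm
- fork: hand fork, 238 mm long, 0.16 kg, lying flat. Origin: underside of the handle at the gripping place; x runs along the tool to the eye, z up. Green handle 24 mm wide (y), 18 mm thick (z 0 to 18), x = -28 to +67 mm; then a round eye at x = 85 mm; on the other side a steel neck and three flat steel tines, 58 mm wide over all, 5 mm thick, ending at x = -133 mm
- trowel_eye (a point): centre of the trowel's round eye, a ring of 8 mm section with a 24 mm hole (40 mm outside), at (85, 0, 9) mm in the tool's frame; the hole's axis is the tool's z
- fork_eye (a point): centre of the fork's round eye, a ring of 8 mm section with a 24 mm hole (40 mm outside), at (85, 0, 9) mm in the tool's frame; the hole's axis is the tool's z
- rack: wooden tool rack, fixed: a rail 260 mm long (y), 225 to 275 mm above the bench, on two posts 290 mm tall at y = +-117 mm, with two pegs on its front. Origin: bench level under the middle of the rail's front face; x points away from the robot into the rail, y left. A tool hung on a peg by its eye hangs down in front of the rail
- peg_left (a point): middle of the rack's left steel peg, an 8 mm round bar sloping up at 45 degrees towards the robot. In the rack's frame it leaves the rail at (0, +58, 250) mm, has this point at (-16, +58, 266) and its round end at (-37, +58, 287)
- peg_right (a point): middle of the rack's right steel peg, an 8 mm round bar sloping up at 45 degrees towards the robot. In the rack's frame it leaves the rail at (0, -58, 250) mm, has this point at (-16, -58, 266) and its round end at (-37, -58, 287)
- bottle: bystander: white bottle with a blue cap, 60 mm diameter, 170 mm tall; origin centre of the underside
- jar: bystander: small white jar with a green lid, 56 mm diameter, 60 mm tall; origin centre of the underside
- stack: bystander: stack of five empty black pots, 82 mm diameter, 104 mm tall; origin centre of the underside

How it is judged:
By the outcome, as a careful person would: the job done as asked, in the order asked, and still so for the second after the job is handed in, with the robot touching nothing.
Of pot1, pot2, pot3, pot4 only 2 to 4 are there at a start; the rules pass over those that are not, and their reading is None.
At some moment in a run one of pot1, pot2, pot3, pot4, trowel, fork may be knocked a few centimetres aside while the robot is not near it.
It also fails if it takes over 210 s, if anything falls off the work surface, if the arm or the gripper's body presses on something with over 40 N, if the wrist force passes 120 N, or if a joint passes its speed limit or range.

## Working session

There is one attempt and no reset: what is moved stays moved. The work goes in short steps, Python scripts to look and compute and a tool call to move; the robot and the scene stay as the last step left them, time stands still between calls to the robot, and variables do not carry over. Pictures are saved under pics/ and viewed, at most 14 in all, crops included, and the job is handed in when it is done.

Besides the shell and the picture viewer there is one more tool, called after "Request:" as a command line: name --argument value ..., lists and objects as JSON in quotes. apply_moves: Moves the arm, as the interface text tells. Its arguments: {"type":"object","properties":{"deltas":{"type":"array"}},"required":["deltas"]}

```bash
mkdir -p pics
cat > h.py <<'E'
import numpy as np, cv2
from scipy.spatial.transform import Rotation as Ro
from station import r
def K(n):
    c=r.camera_info(n); f=200/np.tan(np.radians(c["vertical_fov"])/2); return c,f
def snap(n,name=None):
    s=r.observe(); p,d=r.snapshot(n)
    if name: cv2.imwrite(f"pics/{name}.png",p[:,:,::-1])
    return p,d,s
def cloud(n,d,s=None):
    c,f=K(n); v,u=np.mgrid[0:400,0:640].astype(float); x=(u-c["cx"])/f; y=(v-c["cy"])/f
    if n=="wrist":
        th=np.hypot(x,y); k=np.where(th>1e-6,np.tan(np.minimum(th,1.5))/np.maximum(th,1e-6),1); x,y=x*k,y*k
    P=np.stack([x*d,y*d,d],-1)
    if n=="wrist":
        T=np.array(c["tool_from_camera"]); P=P@T[:3,:3].T+T[:3,3]
        P=P@Ro.from_rotvec(s["eef_rot"]).as_matrix().T+np.array(s["tool_pos"])
    else: P=(P-np.array(c["t"]))@np.array(c["R"])
    P[d<=0]=np.nan
    return P
def st():
    s=r.observe(); print("t",round(s["time"],2),"pos",np.round(s["tool_pos"],1),"rot",np.round(s["eef_rot"],3),"F",np.round(s["force"],1),"w",round(s["width"],1),"gf",round(s["gripper_force"],1),"q",np.round(s["q"],2)); return s
def go(pos,yaw=None,R=None):
    """offset/dr numbers to reach TCP pos (mm); yaw: world angle of tool x axis when pointing down"""
    s=r.observe(); R0=Ro.from_rotvec(s["eef_rot"]); d=R0.inv().apply(np.array(pos)-s["tool_pos"])
    if R is None and yaw is not None:
        R=Ro.from_matrix(np.array([[np.cos(yaw),np.sin(yaw),0],[np.sin(yaw),-np.cos(yaw),0],[0,0,-1]]).astype(float))
    dr=(R0.inv()*R).as_rotvec() if R is not None else np.zeros(3)
    print("offset",np.round(d/500,4),"dr",np.round(np.degrees(dr)/30,3),"mm",np.round(d,1),"deg",np.round(np.degrees(dr),1),"rows~",int(np.ceil(max(np.linalg.norm(d)/41.7,np.degrees(np.linalg.norm(dr))/7.16))))
E
python3 - <<'E'
from h import *
s=st(); print("hold",r.hold_point_z)
for n in("scene","top"):
    p,d,_=snap(n,n+"0"); P=cloud(n,d)
    c,f=K(n); print(n,f,np.round(-np.array(c["R"]).T@np.array(c["t"])), np.round(np.array(c["R"])[2],2))
    for t in["case","tray","tray_knob","pot1","trowel","fork","rack","bottle","jar","stack"]:
        for o in r.trace(n,t)[:5]:
            if o["conf"]<.3: continue
            Q=P[o["region"]]; Q=Q[~np.isnan(Q[:,0])]
            if len(Q): print(t,round(o["conf"],2),np.int32(o["extent"]),"med",np.round(np.median(Q,0)),"lo",np.round(np.percentile(Q,3,axis=0)),"hi",np.round(np.percentile(Q,97,axis=0)))
E
```

```text
t 0.0 pos [197.8 485.8 188.6] rot [-6.040e-01 -3.083e+00  2.000e-03] F [-0.1  0.4 -0.4] w 91.7 gf 0.0 q [ 1.04  0.34  1.53 -0.    1.28 -0.15]
hold 18.8
scene 517.502987242243 [ 991. -743. 1298.] [-0.28  0.5  -0.82]
case 0.79 [309 114 154 104] med [733. 202.  91.] lo [484. 112.   2.] hi [857. 356. 141.]
case 0.48 [340 218  21  28] med [703. -58.  53.] lo [676. -73.  -0.] hi [725. -25.  64.]
tray 0.72 [357 130  39  58] med [641. 233.  19.] lo [592. 128.   6.] hi [673. 346.  57.]
tray 0.38 [370 207  23  47] med [789. -49. 107.] lo [762. -61.  12.] hi [811. -23. 171.]
pot1 0.92 [296 192  23  20] med [552. -39.  62.] lo [524. -62.  21.] hi [577. -10.  76.]
pot1 0.7 [262 178  23  25] med [444. -45.  61.] lo [413. -63.   7.] hi [465. -13.  75.]
pot1 0.7 [248 204  22  30] med [ 454. -148.   61.] lo [ 423. -169.    4.] hi [ 475. -116.   76.]
pot1 0.58 [282 220  15  30] med [ 580. -157.   27.] lo [ 536. -245.    0.] hi [ 636. -129.  214.]
trowel 0.95 [176 252  54  63] med [ 388. -368.    8.] lo [ 313. -414.   -1.] hi [ 517. -323.   21.]
fork 0.84 [206 222  65  57] med [ 419. -244.    8.] lo [ 
[... 1458 characters left out ...]
 -409.    0.] hi [ 516. -320.   20.]
trowel 0.54 [287 126  24  32] med [769. -32. 112.] lo [753. -57.  12.] hi [794.  -4. 171.]
fork 0.7 [362 227  29  94] med [ 451. -247.   10.] lo [ 348. -275.    0.] hi [ 568. -200.   20.]
rack 0.74 [353 160 150  67] med [ 618. -311.  266.] lo [ 582. -434.   19.] hi [ 683. -186.  290.]
bottle 0.89 [289 126  27  34] med [767. -32. 113.] lo [753. -57.  18.] hi [792.  -7. 171.]
bottle 0.42 [362 228  30  90] med [ 442. -245.   10.] lo [ 358. -273.   -1.] hi [ 565. -203.   20.]
jar 0.74 [294 168  19  24] med [689. -46.  60.] lo [671. -68.  25.] hi [713. -24.  63.]
stack 0.98 [330 123  37  38] med [ 780. -149.  104.] lo [ 748. -185.   54.] hi [ 823. -115.  108.]
```

Run:
```python
import cv2
a=cv2.imread("pics/scene0.png")[90:370,160:480];b=cv2.imread("pics/top0.png")[90:345,110:520]
cv2.imwrite("pics/a.png",cv2.resize(a,(686,600)));cv2.imwrite("pics/b.png",cv2.resize(b,(800,498)))
```

```text
(no output)
```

View pics/a.png

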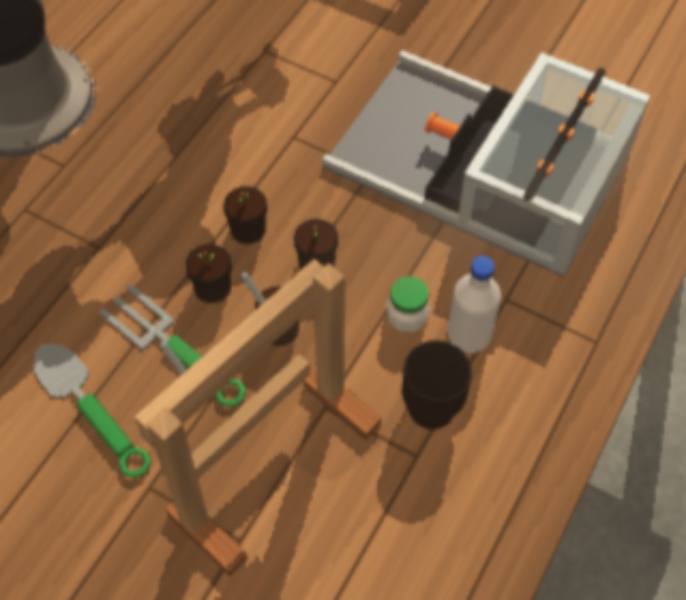

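View pics/b.png

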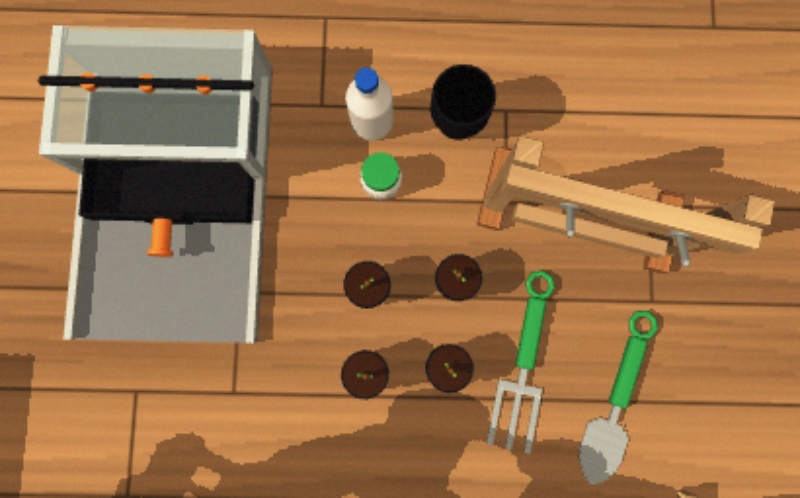

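The pictures show four pots (b.png: (367,284), (458,277), (365,374), (450,368)), the knob at (160,238), the fork eye at (540,285) and the trowel eye at (642,325). The rack pegs are at (570,218) and (683,248). The tray is near home. Next I'll measure these precisely.

```bash
cat >> h.py <<'E'
def fitcircle(X,rad=None):
    from scipy.optimize import least_squares
    f=lambda p: np.hypot(X[:,0]-p[0],X[:,1]-p[1])-(rad or p[2])
    return least_squares(f,[*X.mean(0),30],loss="soft_l1",f_scale=2).x
def rng(Q): return np.round(np.percentile(Q,3,axis=0)),np.round(np.percentile(Q,97,axis=0))
def masks(p):
    h=cv2.cvtColor(p,cv2.COLOR_RGB2HSV).astype(int); H,S,V=h[...,0],h[...,1],h[...,2]
    return dict(green=(H>48)&(H<75)&(S>120)&(V>50), orange=(H<12)&(S>190)&(V>120), dark=(V<75))
def tools(P,m):
    out={}
    n,l,stt,_=cv2.connectedComponentsWithStats((m["green"]&(P[...,2]<26)).astype(np.uint8))
    for i in range(1,n):
        if stt[i,4]<60: continue
        X=P[l==i][:,:2]; X=X[~np.isnan(X[:,0])]; (c,(w,h),a)=cv2.minAreaRect(X.astype(np.float32))
        mu=X.mean(0); U,S,V=np.linalg.svd(X-mu,full_matrices=False); d=V[0]; d=d*np.sign(d[0])
        t=(X-mu)@d; y=(X-mu)@np.array([-d[1],d[0]]); print("tool n",len(X),"mean",np.round(mu,1),"dir",np.round(np.degrees(np.arctan2(d[1],d[0])),1),"t",np.round(np.percentile(t,[1,99]),1),"eye",np.round(mu+d*(t.max()-20),1),"orig",np.round(mu+d*(t.max()-105),1))
E
python3 - <<'E'
from h import *
for n in("scene","top"):
    p,d,_=snap(n); P=cloud(n,d); m=masks(p); x,y,z=P[...,0],P[...,1],P[...,2]
    print(n); tools(P,m)
    for g in [(444,-37),(550,-35),(560,-149),(446,-140)]:
        k=(np.hypot(x-g[0],y-g[1])<42)&(z>52)&(z<68); X=P[k][:,:2]; c,rr=cv2.minEnclosingCircle(X.astype(np.float32)); print("pot",len(X),np.round(c,1),round(rr,1),np.round((np.percentile(X,1,axis=0)+np.percentile(X,99,axis=0))/2,1))
    k=m["orange"]&(y>150)&(y<330)&(z<60); Q=P[k]; print("knob",len(Q),rng(Q),Q.mean(0))
    k=m["orange"]&(z>47)&(z<60)&(y>150)&(y<330); Q=P[k]; print("knobtop",np.median(Q,0))
    for lo,hi,nm in((15,25,"guide"),(125,134,"hoodtop"),(36,47,"traytop")):
        for side in (1,-1):
            k=(z>lo)&(z<hi)&(x>470)&(x<870)&(y>90)&(y<380)&(side*(y-240)>(90 if nm=="guide" else 0))&((x<630) if nm=="guide" else (x>0)); Q=P[k][:,:2]
            if len(Q)<10: continue
            v=cv2.fitLine(Q.astype(np.float32),cv2.DIST_HUBER,0,.01,.01).ravel(); print(nm,side,len(Q),"ang",round(np.degrees(np.arctan(v[1]/v[0])),1),"pt",np.round(v[2:],1),rng(Q))
    k=(x>540)&(x<740)&(y<-170)&(y>-470)
    for lo,hi,nm in((284,296,"posttop"),(270,280,"rail")):
        Q=P[k&(z>lo)&(z<hi)][:,:2]; (c,s_,a)=cv2.minAreaRect(Q.astype(np.float32)); v=cv2.fitLine(Q.astype(np.float32),cv2.DIST_HUBER,0,.01,.01).ravel(); print(nm,len(Q),np.round(c,1),np.round(s_,1),"rect",round(a,1),"ang",round(np.degrees(np.arctan2(v[1],v[0])),1),rng(Q))
E
```

```text
scene
tool n 96 mean [ 473.9 -247.1] dir -20.5 t [-26.6  21.2] eye [ 476.  -247.9] orig [ 396.4 -218.2]
tool n 351 mean [ 461.2 -386.8] dir -19.1 t [-60.7  64.7] eye [ 505.2 -402. ] orig [ 424.9 -374.2]
pot 275 [437.8 -33.4] 33.6 [437.7 -36.2]
pot 297 [550.7 -34.2] 32.5 [550.  -34.9]
pot 40 [ 561.7 -149.1] 31.0 [ 553.4 -145.7]
pot 296 [ 446.9 -140.5] 33.2 [ 447.7 -141. ]
knob 39 (array([588., 225.,  45.]), array([621., 235.,  57.])) [603.48390435 230.83015723  50.11799585]
knobtop [603.75827149 231.32952364  50.6186833 ]
guide 1 145 ang -0.3 pt [550.8 354.9] (array([478., 348.]), array([620., 364.]))
guide -1 184 ang -0.8 pt [552.9 117.6] (array([476., 112.]), array([624., 125.]))
hoodtop 1 1436 ang 0.2 pt [776.1 299.8] (array([697., 243.]), array([853., 361.]))
hoodtop -1 1721 ang -7.3 pt [775.2 171.8] (array([698., 114.]), array([853., 236.]))
traytop 1 75 ang 3.2 pt [690.6 313.7] (array([631., 246.]), array([857., 349.]))
traytop -1 248 ang -17.8 pt [753.6 131. ] (array([591., 112.]), array([857., 233.]))
posttop 297 [ 613.7 -309.6] [259.6  85.2] rect 76.7 ang 76.6 (array([ 565., 
[... 673 characters left out ...]
5 ang 0.3 pt [548.1 357. ] (array([474., 352.]), array([626., 363.]))
guide -1 267 ang 0.1 pt [549.  119.8] (array([476., 115.]), array([624., 125.]))
hoodtop 1 3149 ang 1.0 pt [769.8 302.5] (array([694., 244.]), array([852., 361.]))
hoodtop -1 3199 ang -1.2 pt [770.5 176.8] (array([694., 117.]), array([852., 236.]))
traytop 1 161 ang 45.2 pt [653.6 323. ] (array([590., 251.]), array([704., 351.]))
traytop -1 208 ang -38.3 pt [650.2 171.6] (array([584., 115.]), array([836., 231.]))
posttop 414 [ 611.4 -307.4] [260.   85.7] rect 76.5 ang 76.7 (array([ 562., -438.]), array([ 679., -189.]))
rail 1600 [ 614.6 -308.4] [260.1  74.4] rect 77.7 ang 76.8 (array([ 582., -427.]), array([ 650., -189.]))
```

Run:
```python
from h import *
st(); go([603,237,120],np.pi)
```

```text
t 1.2 pos [198.  486.2 189.4] rot [0.604 3.083 0.   ] F [-0.   0.2  0.2] w 92.1 gf 0.0 q [ 1.04  0.34  1.52  0.    1.28 -0.15]
offset [-0.9381 -0.1562  0.1387] dr [ 0.     0.    -0.739] mm [-469.1  -78.1   69.3] deg [  0.    0.  -22.2] rows~ 12
```

Request:
apply_moves --deltas '[{"grip":1,"offset":[-0.938,-0.156,0.139],"dr":[0,0,-0.739]},{"grip":1,"offset":[-0.938,-0.156,0.139],"dr":[0,0,-0.739]},{"grip":1,"offset":[-0.938,-0.156,0.139],"dr":[0,0,-0.739]},{"grip":1,"offset":[-0.938,-0.156,0.139],"dr":[0,0,-0.739]},{"grip":1,"offset":[-0.938,-0.156,0.139],"dr":[0,0,-0.739]},{"grip":1,"offset":[-0.938,-0.156,0.139],"dr":[0,0,-0.739]},{"grip":1,"offset":[-0.938,-0.156,0.139],"dr":[0,0,-0.739]},{"grip":1,"offset":[-0.938,-0.156,0.139],"dr":[0,0,-0.739]},{"grip":1,"offset":[-0.938,-0.156,0.139],"dr":[0,0,-0.739]},{"grip":1,"offset":[-0.938,-0.156,0.139],"dr":[0,0,-0.739]}]'

```text
time: 2.03
tool_pos: [539.8, 275.6, 130.7]
eef_rot: [0.0, 3.141, 0.0]
force: [0.6, 1.3, 0.4]
width: 91.5
gripper_force: 0.0
```

Run:
```python
from h import *
st(); p,d,s=snap("wrist","w1"); P=cloud("wrist",d,s); m=masks(p); x,y,z=P[...,0],P[...,1],P[...,2]
k=m["orange"]&(y>150)&(y<330)&(z<70)&(z>20); Q=P[k]; print("knob",len(Q),rng(Q),np.median(Q,0))
for lo,hi in((15,25),(36,47)):
  k=(z>lo)&(z<hi)&(x>480)&(x<690)&(y>90)&(y<380)&~m["orange"]; Q=P[k]; print(lo,len(Q),rng(Q))
go([603,237,120],np.pi)
```

```text
t 2.03 pos [539.8 275.6 130.7] rot [0.    3.141 0.   ] F [0.6 1.3 0.4] w 91.5 gf 0.0 q [ 0.35  0.54  1.38  0.    1.23 -1.23]
knob 384 (array([581., 225.,  32.]), array([629., 251.,  53.])) [582.35541865 234.99158088  45.30658114]
15 3279 (array([485., 116.,  16.]), array([639., 362.,  24.]))
36 874 (array([593., 191.,  37.]), array([680., 347.,  46.]))
offset [-0.1148 -0.0669  0.0187] dr [-0.005  0.006 -0.008] mm [-57.4 -33.5   9.3] deg [-0.1  0.2 -0.2] rows~ 2
```

Request:
apply_moves --deltas '[{"grip":1,"offset":[-0.127,-0.075,0.06],"dr":[0,0,0]},{"grip":1,"offset":[-0.127,-0.075,0.06],"dr":[0,0,0]},{"grip":1,"offset":[-0.127,-0.075,0.14],"dr":[0,0,0]},{"grip":1,"offset":[-0.127,-0.075,0.21],"dr":[0,0,0]},{"grip":1,"offset":[-0.127,-0.075,0.21],"dr":[0,0,0]}]'

```text
time: 2.5
tool_pos: [596.8, 237.6, 18.2]
eef_rot: [-0.002, -3.128, 0.005]
force: [-1.2, 0.4, -0.2]
width: 91.5
gripper_force: 0.0
```

Run:
```python
from h import *
st(); go([603.5,237,21],np.pi)
```

```text
t 2.5 pos [596.8 237.6  18.2] rot [-2.000e-03 -3.128e+00  5.000e-03] F [-1.2  0.4 -0.2] w 91.5 gf 0.0 q [ 0.26  0.73  1.36  0.    1.07 -1.31]
offset [-0.0133 -0.0013 -0.0058] dr [-0.007 -0.026 -0.002] mm [-6.6 -0.6 -2.9] deg [-0.2 -0.8 -0.1] rows~ 1
```

Request:
apply_moves --deltas '[{"grip":1,"offset":[0,0,0],"dr":[0,0,0]},{"grip":1,"offset":[0,0,0],"dr":[0,0,0]},{"grip":1,"offset":[0,0,0],"dr":[0,0,0]}]'

```text
time: 2.75
tool_pos: [603.4, 240.5, 29.1]
eef_rot: [-0.001, 3.137, 0.002]
force: [-0.6, 0.1, 0.5]
width: 92.0
gripper_force: 0.0
```

Run:
```python
from h import *
st(); go([603.5,237,21],np.pi)
```

```text
t 2.75 pos [603.4 240.5  29.1] rot [-1.000e-03  3.137e+00  2.000e-03] F [-0.6  0.1  0.5] w 92.0 gf 0.0 q [ 0.26  0.71  1.35  0.    1.07 -1.31]
offset [-0.0002 -0.0071  0.0161] dr [0.003 0.009 0.002] mm [-0.1 -3.6  8.1] deg [0.1 0.3 0.1] rows~ 1
```

Request:
apply_moves --deltas '[{"grip":1,"offset":[0,-0.007,0.016],"dr":[0,0,0]},{"grip":0,"offset":[0,-0.007,0.016],"dr":[0,0,0]},{"grip":0,"offset":[0,-0.007,0.016],"dr":[0,0,0]},{"grip":0,"offset":[0,-0.007,0.016],"dr":[0,0,0]},{"grip":0,"offset":[0,-0.007,0.016],"dr":[0,0,0]},{"grip":0,"offset":[0,-0.007,0.016],"dr":[0,0,0]},{"grip":0,"offset":[0,-0.007,0.016],"dr":[0,0,0]}]'

```text
time: 3.33
tool_pos: [601.8, 236.1, 18.1]
eef_rot: [-0.0, 3.141, 0.0]
force: [-0.1, 1.0, 0.3]
width: 56.4
gripper_force: 0.0
```

Request:
apply_moves --deltas '[{"grip":0,"offset":[0.03,0,0],"dr":[0,0,0]},{"grip":0,"offset":[0.07,0,0],"dr":[0,0,0]},{"grip":0,"offset":[0.11,0,0],"dr":[0,0,0]},{"grip":0,"offset":[0.15,0,0],"dr":[0,0,0]},{"grip":0,"offset":[0.19,0,0],"dr":[0,0,0]},{"grip":0,"offset":[0.22,0,0],"dr":[0,0,0]},{"grip":0,"offset":[0.24,0,0],"dr":[0,0,0]},{"grip":0,"offset":[0.257,0,0],"dr":[0,0,0]},{"grip":0,"offset":[0.257,0,0],"dr":[0,0,0]},{"grip":0,"offset":[0.257,0,0],"dr":[0,0,0]}]'

```text
time: 4.17
tool_pos: [473.6, 236.2, 18.2]
eef_rot: [-0.001, 3.141, 0.0]
force: [0.2, -1.0, 0.3]
width: 0.5
gripper_force: 0.0
```

Run:
```python
from h import *
st(); go([475,238,21],np.pi)
```

```text
t 4.17 pos [473.6 236.2  18.2] rot [-1.000e-03  3.141e+00  0.000e+00] F [ 0.2 -1.   0.3] w 0.5 gf 0.0 q [ 0.32  0.55  1.73 -0.    0.87 -1.25]
offset [-0.0028  0.0036 -0.0056] dr [0.    0.002 0.001] mm [-1.4  1.8 -2.8] deg [0. 0. 0.] rows~ 1
```

Request:
apply_moves --deltas '[{"grip":0.6,"offset":[0,0,-0.08],"dr":[0,0,0]},{"grip":0.6,"offset":[0,0,-0.12],"dr":[0,0,0]},{"grip":0.6,"offset":[-0.06,0,-0.12],"dr":[0,0,0]},{"grip":0.6,"offset":[-0.12,0,-0.12],"dr":[0,0,0]},{"grip":0.6,"offset":[-0.18,0,-0.12],"dr":[0,0,0]},{"grip":0.6,"offset":[-0.22,0,-0.12],"dr":[0,0,0]},{"grip":0.6,"offset":[-0.25,0,-0.12],"dr":[0,0,0]},{"grip":0.6,"offset":[-0.256,0,-0.12],"dr":[0,0,0]},{"grip":0.6,"offset":[-0.256,0,-0.12],"dr":[0,0,0]}]'

```text
time: 4.92
tool_pos: [602.1, 235.6, 77.3]
eef_rot: [-0.001, -3.142, -0.0]
force: [-0.8, -0.4, 0.7]
width: 53.4
gripper_force: 0.0
```

Run:
```python
from h import *
st(); p,d,s=snap("wrist","w2"); P=cloud("wrist",d,s); m=masks(p); x,y,z=P[...,0],P[...,1],P[...,2]
k=m["orange"]&(y>150)&(y<330)&(z<70)&(z>20); Q=P[k]; print("knob",len(Q),rng(Q),np.median(Q,0))
p,d,s=snap("top"); P=cloud("top",d,s); m=masks(p); x,y,z=P[...,0],P[...,1],P[...,2]
k=m["orange"]&(y>150)&(y<330)&(z<70)&(z>20); Q=P[k]; print("knob",len(Q))
go([603.5,237,21],np.pi)
```

```text
t 4.92 pos [602.1 235.6  77.3] rot [-1.000e-03 -3.142e+00 -0.000e+00] F [-0.8 -0.4  0.7] w 53.4 gf 0.0 q [ 0.25  0.66  1.31  0.    1.17 -1.32]
knob 497 (array([582., 225.,  30.]), array([629., 251.,  53.])) [582.52348314 231.54997641  45.58373473]
knob 0
offset [-0.0062  0.0021  0.1132] dr [-0.    -0.002  0.   ] mm [-3.1  1.  56.6] deg [-0.  -0.1  0. ] rows~ 2
```

View pics/w2.png

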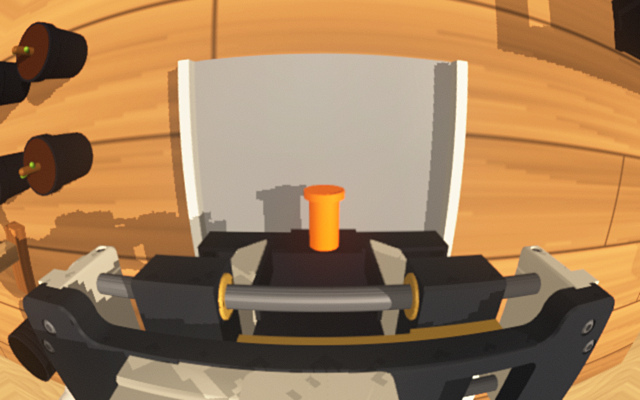

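The knob sits between the open fingers (knob (323,215), fingertips (250,260) and (388,260)) and the tray hasn't moved. I'll lower, allow enough time to close, then pull.

Request:
apply_moves --deltas '[{"grip":0.6,"offset":[-0.004,0.003,0.06],"dr":[0,0,0]},{"grip":0.5,"offset":[-0.004,0.003,0.11],"dr":[0,0,0]},{"grip":0.4,"offset":[-0.004,0.003,0.114],"dr":[0,0,0]},{"grip":0.2,"offset":[-0.004,0.003,0.114],"dr":[0,0,0]},{"grip":0,"offset":[-0.004,0.003,0.114],"dr":[0,0,0]},{"grip":0,"offset":[-0.004,0.003,0.114],"dr":[0,0,0]},{"grip":0,"offset":[-0.004,0.003,0.114],"dr":[0,0,0]},{"grip":0,"offset":[-0.004,0.003,0.114],"dr":[0,0,0]},{"grip":0,"offset":[-0.004,0.003,0.114],"dr":[0,0,0]},{"grip":0,"offset":[-0.004,0.003,0.114],"dr":[0,0,0]}]'

```text
time: 5.85
tool_pos: [603.4, 237.6, 21.5]
eef_rot: [-0.0, 3.141, 0.0]
force: [0.5, 1.1, -0.5]
width: 1.8
gripper_force: 0.0
```

Run:
```python
from h import *
st()
```

```text
t 5.85 pos [603.4 237.6  21.5] rot [-0.     3.141  0.   ] F [ 0.5  1.1 -0.5] w 1.8 gf 0.0 q [ 0.26  0.72  1.36  0.    1.06 -1.31]
```

Run:
```python
from h import *
c,f=K("wrist"); print(np.round(c["tool_from_camera"],2))
p,d,s=snap("wrist","w3"); snap("top"); p,d,s=snap("scene"); 
q=cv2.imread("pics/w3.png")[120:350,180:480]
a=cv2.resize(q,(400,307)); b=cv2.resize(p[100:210,330:470,::-1],(400,314))
cv2.imwrite("pics/c3.png",np.hstack([a,b[:307]]))
```

```text
[[  -0.     -0.95   -0.3    81.82]
 [   1.     -0.     -0.     -1.44]
 [   0.     -0.3     0.95 -195.71]
 [   0.      0.      0.      1.  ]]
```

View pics/c3.png

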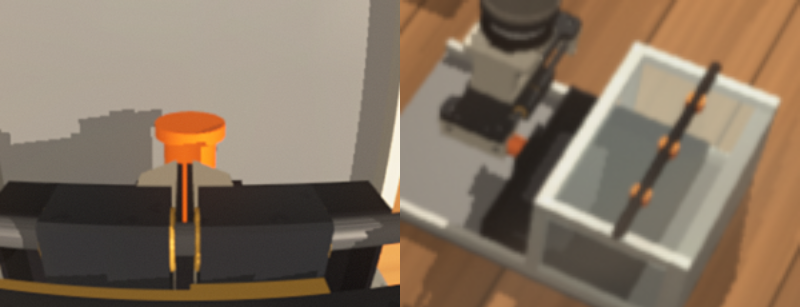

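The fingers have closed to about 2 mm in front of the knob (picture (185,175)) without gripping it. I'll check their depths against the knob's.

Run:
```python
from h import *
st(); p,d,s=snap("wrist"); P=cloud("wrist",d,s)
for v in range(195,300,8):
    print(v,[ (u,*np.int32(np.nan_to_num(P[v,u])), *p[v,u]) for u in (300,312,318,322,332)])
```

```text
t 6.0 pos [603.2 237.5  21. ] rot [-0.     3.141  0.   ] F [-0.6 -0.4  0. ] w 0.8 gf 0.0 q [ 0.26  0.72  1.36  0.    1.06 -1.31]
195 [(300, np.int32(581), np.int32(223), np.int32(6), np.uint8(175), np.uint8(163), np.uint8(149)), (312, np.int32(581), np.int32(231), np.int32(6), np.uint8(175), np.uint8(164), np.uint8(149)), (318, np.int32(581), np.int32(235), np.int32(6), np.uint8(176), np.uint8(164), np.uint8(149)), (322, np.int32(581), np.int32(238), np.int32(6), np.uint8(176), np.uint8(163), np.uint8(149)), (332, np.int32(581), np.int32(245), np.int32(5), np.uint8(177), np.uint8(166), np.uint8(151))]
203 [(300, np.int32(587), np.int32(223), np.int32(5), np.uint8(125), np.uint8(114), np.uint8(104)), (312, np.int32(587), np.int32(231), np.int32(6), np.uint8(179), np.uint8(161), np.uint8(145)), (318, np.int32(587), np.int32(235), np.int32(5), np.uint8(186), np.uint8(147), np.uint8(120)), (322, np.int32(587), np.int32(238), np.int32(6), np.uint8(187), np.uint8(148), np.uint8(121)), (332, np.int32(587), np.int32(245), np.int32(6), np.uint8(180), np.uint8(162), np.uint8(145))]
211 [(300, 
[... 5009 characters left out ...]
8(70), np.uint8(65), np.uint8(60)), (322, np.int32(573), np.int32(237), np.int32(139), np.uint8(72), np.uint8(66), np.uint8(62)), (332, np.int32(568), np.int32(239), np.int32(146), np.uint8(57), np.uint8(51), np.uint8(48))]
299 [(300, np.int32(569), np.int32(231), np.int32(149), np.uint8(57), np.uint8(52), np.uint8(53)), (312, np.int32(572), np.int32(234), np.int32(143), np.uint8(231), np.uint8(173), np.uint8(76)), (318, np.int32(574), np.int32(235), np.int32(140), np.uint8(81), np.uint8(76), np.uint8(71)), (322, np.int32(574), np.int32(237), np.int32(140), np.uint8(81), np.uint8(75), np.uint8(69)), (332, np.int32(569), np.int32(239), np.int32(148), np.uint8(57), np.uint8(52), np.uint8(52))]
```

Request:
apply_moves --deltas '[{"grip":0.5,"offset":[0,0,-0.08],"dr":[0,0,0]},{"grip":0.6,"offset":[0,0,-0.16],"dr":[0,0,0]},{"grip":0.6,"offset":[0,0,-0.16],"dr":[0,0,0]},{"grip":0.6,"offset":[0,0,-0.16],"dr":[0,0,0]},{"grip":0.6,"offset":[0,0,-0.16],"dr":[0,0,0]},{"grip":0.6,"offset":[0,0,-0.16],"dr":[0,0,0]},{"grip":0.6,"offset":[0,0,-0.16],"dr":[0,0,0]}]'

```text
time: 6.63
tool_pos: [602.3, 237.3, 99.3]
eef_rot: [0.0, -3.139, 0.001]
force: [-0.6, -0.7, -1.0]
width: 42.3
gripper_force: 0.0
```

Run:
```python
from h import *
s0=st(); p,d,s=snap("wrist","w4"); P=cloud("wrist",d,s); T=(P-np.array(s["tool_pos"]))@Ro.from_rotvec(s["eef_rot"]).as_matrix()
k=(abs(T[...,0])<20)&(abs(T[...,1])<90)&(T[...,2]>-100)&(T[...,2]<30)
Q=T[k]; print(len(Q)); 
for lo in range(-100,30,10):
    q=Q[(Q[:,2]>=lo)&(Q[:,2]<lo+10)]
    if len(q): print(lo,len(q),np.round(q.min(0)),np.round(q.max(0)))
```

```text
t 6.63 pos [602.3 237.3  99.3] rot [ 0.000e+00 -3.139e+00  1.000e-03] F [-0.6 -0.7 -1. ] w 42.3 gf 0.0 q [ 0.26  0.64  1.28  0.    1.22 -1.31]
3304
-100 265 [ -11.  -25. -100.] [  8.  23. -90.]
-90 457 [-12. -32. -90.] [ 12.  29. -80.]
-80 624 [-10. -34. -80.] [ 12.  32. -70.]
-70 683 [ -3. -39. -70.] [ 12.  36. -60.]
-60 728 [-10. -40. -60.] [ 12.  37. -50.]
-50 487 [-10. -38. -50.] [ 12.  35. -40.]
-40 60 [-10. -28. -40.] [ 11.  26. -37.]
```

View pics/w4.png

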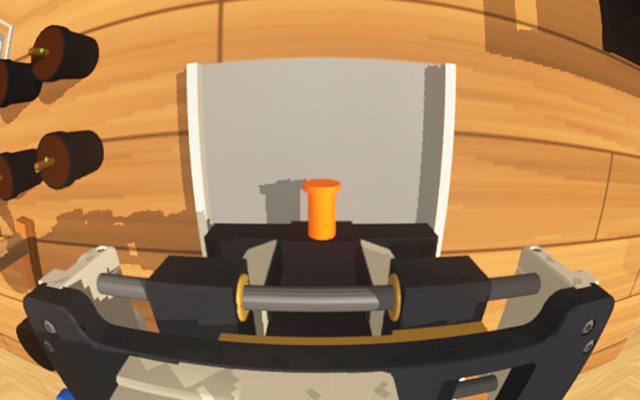

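The visible fingers end about 37 mm short of the reported TCP (tool z -37), with tips at rows 240 to 330 and the knob at (322,210). That explains closing above the knob. I'll test it safely at a lower height.

Request:
apply_moves --deltas '[{"grip":0.5,"offset":[0,0,0.06],"dr":[0,0,0]},{"grip":0.45,"offset":[0,0,0.12],"dr":[0,0,0]},{"grip":0.45,"offset":[0,0,0.17],"dr":[0,0,0]},{"grip":0.45,"offset":[0,0,0.184],"dr":[0,0,0]},{"grip":0.45,"offset":[0,0,0.184],"dr":[0,0,0]},{"grip":0.45,"offset":[0,0,0.184],"dr":[0,0,0]}]'

```text
time: 7.18
tool_pos: [603.6, 237.7, 9.3]
eef_rot: [-0.0, 3.141, 0.0]
force: [0.4, 0.7, 0.0]
width: 41.4
gripper_force: 0.0
```

Request:
apply_moves --deltas '[{"grip":0.2,"offset":[0,0,0],"dr":[0,0,0]},{"grip":0.2,"offset":[0,0,0],"dr":[0,0,0]},{"grip":0.2,"offset":[0,0,0],"dr":[0,0,0]},{"grip":0.2,"offset":[0,0,0],"dr":[0,0,0]}]'

```text
time: 7.52
tool_pos: [603.9, 237.9, 10.2]
eef_rot: [-0.0, 3.14, 0.001]
force: [0.7, 1.2, 0.4]
width: 20.5
gripper_force: 1.1
```

Run:
```python
from h import *
s0=st(); p,d,s=snap("wrist","w5"); P=cloud("wrist",d,s)
q=cv2.imread("pics/w5.png")[150:330,200:440]; cv2.imwrite("pics/w5c.png",cv2.resize(q,(480,360)))
```

```text
t 7.52 pos [603.9 237.9  10.2] rot [-0.00e+00  3.14e+00  1.00e-03] F [0.7 1.2 0.4] w 20.5 gf 1.1 q [ 0.26  0.74  1.37  0.    1.04 -1.31]
```

View pics/w5c.png

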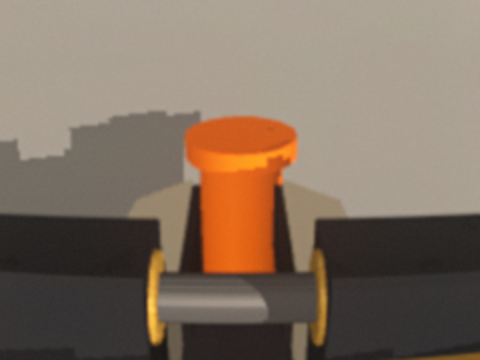

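The fingers touched the knob at 20.5 mm width, so the true tip is about 36 mm behind the reported TCP. The working grasp offset is therefore about 55 mm. I'll open, lower 25 mm and grip.

Request:
apply_moves --deltas '[{"grip":0.42,"offset":[0,0,0],"dr":[0,0,0]},{"grip":0.42,"offset":[0,0,0],"dr":[0,0,0]},{"grip":0.42,"offset":[0,0,0],"dr":[0,0,0]},{"grip":0.42,"offset":[0,0,0.02],"dr":[0,0,0]},{"grip":0.42,"offset":[0,0,0.04],"dr":[0,0,0]},{"grip":0.42,"offset":[0,0,0.05],"dr":[0,0,0]},{"grip":0.2,"offset":[0,0,0.05],"dr":[0,0,0]},{"grip":0,"offset":[0,0,0.05],"dr":[0,0,0]},{"grip":0,"offset":[0,0,0.05],"dr":[0,0,0]},{"grip":0,"offset":[0,0,0.05],"dr":[0,0,0]}]'

```text
time: 8.4
tool_pos: [603.3, 237.7, -15.9]
eef_rot: [-0.001, 3.141, 0.0]
force: [0.3, -0.0, -2.5]
width: 22.9
gripper_force: 30.0
```

Request:
apply_moves --deltas '[{"grip":0,"offset":[0,0,0],"dr":[0,0,0]},{"grip":0,"offset":[0,0,0],"dr":[0,0,0]},{"grip":0,"offset":[0,0,0],"dr":[0,0,0]}]'

```text
time: 8.65
tool_pos: [603.4, 237.6, -15.9]
eef_rot: [-0.0, 3.141, 0.0]
force: [0.9, 0.3, -2.4]
width: 23.5
gripper_force: 30.0
```

Request:
apply_moves --deltas '[{"grip":0,"offset":[0.02,0,0],"dr":[0,0,0]},{"grip":0,"offset":[0.05,0,0],"dr":[0,0,0]},{"grip":0,"offset":[0.09,0,0],"dr":[0,0,0]},{"grip":0,"offset":[0.13,0,0],"dr":[0,0,0]},{"grip":0,"offset":[0.17,0,0],"dr":[0,0,0]},{"grip":0,"offset":[0.21,0,0],"dr":[0,0,0]},{"grip":0,"offset":[0.235,0,0],"dr":[0,0,0]},{"grip":0,"offset":[0.252,0,0],"dr":[0,0,0]},{"grip":0,"offset":[0.256,0,0],"dr":[0,0,0]},{"grip":0,"offset":[0.256,0,0],"dr":[0,0,0]}]'

```text
time: 9.48
tool_pos: [475.1, 237.6, -15.8]
eef_rot: [0.001, -3.142, -0.0]
force: [-0.6, -0.3, -2.3]
width: 23.5
gripper_force: 30.0
```

Request:
apply_moves --deltas '[{"grip":0.45,"offset":[0,0,0],"dr":[0,0,0]},{"grip":0.5,"offset":[0,0,0],"dr":[0,0,0]},{"grip":0.5,"offset":[0,0,0],"dr":[0,0,0]},{"grip":0.6,"offset":[0,0,-0.08],"dr":[0,0,0]},{"grip":0.8,"offset":[0,0,-0.16],"dr":[0,0,0]},{"grip":0.9,"offset":[0,0,-0.24],"dr":[0,0,0]},{"grip":0.9,"offset":[0,0,-0.24],"dr":[0,0,0]},{"grip":0.9,"offset":[0,0,-0.24],"dr":[0,0,0]}]'

```text
time: 10.15
tool_pos: [477.4, 238.1, 106.5]
eef_rot: [0.0, 3.136, 0.003]
force: [0.2, -0.3, -0.3]
width: 71.8
gripper_force: 0.0
```

```bash
cat >> h.py <<'E'
H=55
def pots(n="top",s=None,zmin=52,zmax=90):
    p,d,s=snap(n); P=cloud(n,d,s); out=[]
    seen=[]
    for o in r.trace(n,"pot1"):
        Q=P[o["region"]]; Q=Q[~np.isnan(Q[:,0])]
        if o["conf"]<.3 or len(Q)<30: continue
        t=np.percentile(Q[:,2],60); k=Q[abs(Q[:,2]-t)<7][:,:2].astype(np.float32)
        if len(k)<20: continue
        c,rr=cv2.minEnclosingCircle(k)
        if 24<rr<40: print("pot",round(o["conf"],2),np.round(c,1),round(rr,1),"z",round(float(t),1)); out.append([*c,t])
    return out
E
python3 - <<'E'
from h import *
st(); pots("top")
p,d,s=snap("wrist"); P=cloud("wrist",d,s); m=masks(p); x,y,z=P[...,0],P[...,1],P[...,2]
k=m["orange"]&(y>150)&(y<330)&(z<70)&(z>20); Q=P[k]; print("knob",len(Q),rng(Q))
go([437,-34,145],np.pi)
E
```

```text
t 10.15 pos [477.4 238.1 106.5] rot [0.000e+00 3.136e+00 3.000e-03] F [ 0.2 -0.3 -0.3] w 71.8 gf 0.0 q [ 0.32  0.43  1.63  0.    1.07 -1.25]
pot 0.85 [435.8 -33.9] 29.7 z 63.3
pot 0.71 [547.8 -32.3] 29.4 z 63.3
pot 0.6 [ 445.6 -139.3] 29.8 z 63.3
pot 0.5 [780.9 -29.8] 27.5 z 117.7
knob 186 (array([454., 221.,  28.]), array([501., 250.,  53.]))
offset [ 0.0751 -0.5423 -0.0842] dr [-0.001 -0.004 -0.   ] mm [  37.6 -271.2  -42.1] deg [-0.  -0.1 -0. ] rows~ 7
```

Request:
apply_moves --deltas '[{"grip":0.9,"offset":[0.078,-0.545,0],"dr":[0,0,0]},{"grip":0.9,"offset":[0.078,-0.545,0],"dr":[0,0,0]},{"grip":0.9,"offset":[0.078,-0.545,0],"dr":[0,0,0]},{"grip":0.9,"offset":[0.078,-0.545,0],"dr":[0,0,0]},{"grip":0.9,"offset":[0.078,-0.545,0],"dr":[0,0,0]},{"grip":0.9,"offset":[0.078,-0.545,0],"dr":[0,0,0]},{"grip":0.9,"offset":[0.078,-0.545,0],"dr":[0,0,0]},{"grip":0.9,"offset":[0.078,-0.545,0],"dr":[0,0,0]},{"grip":0.9,"offset":[0.078,-0.545,0],"dr":[0,0,0]},{"grip":0.9,"offset":[0.078,-0.545,0],"dr":[0,0,0]}]'

```text
time: 11.13
tool_pos: [435.7, -34.5, 103.0]
eef_rot: [-0.001, -3.14, -0.002]
force: [0.5, -0.9, 0.7]
width: 82.6
gripper_force: 0.0
```

Run:
```python
from h import *
st(); pots("wrist"); go([437,-34.5,0],np.pi)
```

```text
t 11.13 pos [435.7 -34.5 103. ] rot [-1.00e-03 -3.14e+00 -2.00e-03] F [ 0.5 -0.9  0.7] w 82.6 gf 0.0 q [-0.26  0.28  1.88  0.    0.98 -1.83]
pot 0.79 [ 446.2 -140.5] 30.6 z 62.9
pot 0.57 [548.8 -33.8] 30.2 z 62.8
offset [-0.0021 -0.0013  0.2067] dr [ 0.001 -0.002  0.003] mm [ -1.1  -0.6 103.4] deg [ 0.  -0.1  0.1] rows~ 3
```

Request:
apply_moves --deltas '[{"grip":0.9,"offset":[-0.002,0,0.08],"dr":[0,0,0]},{"grip":0.9,"offset":[-0.002,0,0.15],"dr":[0,0,0]},{"grip":0.9,"offset":[-0.002,0,0.2],"dr":[0,0,0]},{"grip":0.9,"offset":[-0.002,0,0.206],"dr":[0,0,0]},{"grip":0.8,"offset":[-0.002,0,0.206],"dr":[0,0,0]},{"grip":0.5,"offset":[-0.002,0,0.206],"dr":[0,0,0]},{"grip":0.3,"offset":[-0.002,0,0.206],"dr":[0,0,0]},{"grip":0.3,"offset":[-0.002,0,0.206],"dr":[0,0,0]},{"grip":0.3,"offset":[-0.002,0,0.206],"dr":[0,0,0]},{"grip":0.3,"offset":[-0.002,0,0.206],"dr":[0,0,0]}]'

```text
time: 12.07
tool_pos: [438.5, -35.0, 2.4]
eef_rot: [-0.0, 3.138, -0.001]
force: [1.2, 1.8, 7.9]
width: 59.3
gripper_force: 30.0
```

Request:
apply_moves --deltas '[{"grip":0.3,"offset":[0,0,0],"dr":[0,0,0]},{"grip":0.3,"offset":[0,0,-0.04],"dr":[0,0,0]},{"grip":0.3,"offset":[0,0,-0.11],"dr":[0,0,0]},{"grip":0.3,"offset":[0,0,-0.18],"dr":[0,0,0]},{"grip":0.3,"offset":[0,0,-0.21],"dr":[0,0,0]},{"grip":0.3,"offset":[0,0,-0.21],"dr":[0,0,0]}]'

```text
time: 12.57
tool_pos: [439.8, -35.7, 110.0]
eef_rot: [-0.0, 3.133, -0.003]
force: [0.4, 0.0, -1.2]
width: 59.0
gripper_force: 30.0
```

Run:
```python
from h import *
st(); go([626,290,103],np.pi)
```

```text
t 12.57 pos [439.8 -35.7 110. ] rot [-0.000e+00  3.133e+00 -3.000e-03] F [ 0.4  0.  -1.2] w 59.0 gf 30.0 q [-0.25  0.28  1.87 -0.    0.99 -1.83]
offset [-0.3724  0.6513  0.0156] dr [-0.004  0.016  0.   ] mm [-186.2  325.7    7.8] deg [-0.1  0.5  0. ] rows~ 9
```

Request:
apply_moves --deltas '[{"grip":0.3,"offset":[-0.03,0.05,0],"dr":[0,0,0]},{"grip":0.3,"offset":[-0.07,0.12,0],"dr":[0,0,0]},{"grip":0.3,"offset":[-0.11,0.19,0],"dr":[0,0,0]},{"grip":0.3,"offset":[-0.15,0.26,0],"dr":[0,0,0]},{"grip":0.3,"offset":[-0.19,0.33,0],"dr":[0,0,0]},{"grip":0.3,"offset":[-0.23,0.4,0],"dr":[0,0,0]},{"grip":0.3,"offset":[-0.27,0.47,0],"dr":[0,0,0]},{"grip":0.3,"offset":[-0.31,0.54,0],"dr":[0,0,0]},{"grip":0.3,"offset":[-0.345,0.605,0],"dr":[0,0,0]},{"grip":0.3,"offset":[-0.372,0.651,0],"dr":[0,0,0]}]'

```text
time: 13.4
tool_pos: [623.3, 293.5, 104.2]
eef_rot: [0.003, -3.14, -0.0]
force: [-0.1, -0.6, -0.4]
width: 59.3
gripper_force: 30.0
```

Request:
apply_moves --deltas '[{"grip":0.3,"offset":[0,0,0],"dr":[0,0,0]},{"grip":0.3,"offset":[0,0,0],"dr":[0,0,0]},{"grip":0.3,"offset":[0,0,0],"dr":[0,0,0]}]'

```text
time: 13.65
tool_pos: [622.3, 289.8, 104.5]
eef_rot: [0.0, -3.139, 0.002]
force: [-0.4, -0.4, -0.6]
width: 59.1
gripper_force: 30.0
```

Run:
```python
from h import *
st(); go([626,290,12],np.pi)
```

```text
t 13.65 pos [622.3 289.8 104.5] rot [ 0.000e+00 -3.139e+00  2.000e-03] F [-0.4 -0.4 -0.6] w 59.1 gf 30.0 q [ 0.32  0.71  1.13 -0.    1.3  -1.25]
offset [-0.0079  0.0005  0.1849] dr [-0.002 -0.005  0.   ] mm [-3.9  0.3 92.5] deg [-0.1 -0.1  0. ] rows~ 3
```

Request:
apply_moves --deltas '[{"grip":0.3,"offset":[-0.006,0,0.07],"dr":[0,0,0]},{"grip":0.3,"offset":[-0.006,0,0.13],"dr":[0,0,0]},{"grip":0.3,"offset":[-0.006,0,0.165],"dr":[0,0,0]},{"grip":0.3,"offset":[-0.006,0,0.18],"dr":[0,0,0]},{"grip":0.3,"offset":[-0.006,0,0.185],"dr":[0,0,0]},{"grip":0.3,"offset":[-0.006,0,0.185],"dr":[0,0,0]},{"grip":0.3,"offset":[-0.006,0,0.185],"dr":[0,0,0]}]'

```text
time: 14.23
tool_pos: [626.9, 290.2, 14.7]
eef_rot: [0.001, 3.14, 0.001]
force: [-0.5, -0.6, -1.4]
width: 59.1
gripper_force: 30.0
```

Request:
apply_moves --deltas '[{"grip":0.8,"offset":[0,0,0],"dr":[0,0,0]},{"grip":0.8,"offset":[0,0,0],"dr":[0,0,0]},{"grip":0.8,"offset":[0,0,0],"dr":[0,0,0]},{"grip":0.8,"offset":[0,0,0],"dr":[0,0,0]},{"grip":0.8,"offset":[0,0,-0.04],"dr":[0,0,0]},{"grip":0.8,"offset":[0,0,-0.12],"dr":[0,0,0]},{"grip":0.9,"offset":[0,0,-0.18],"dr":[0,0,0]},{"grip":0.9,"offset":[0,0,-0.18],"dr":[0,0,0]}]'

```text
time: 14.9
tool_pos: [630.1, 292.0, 111.7]
eef_rot: [-0.0, 3.129, 0.007]
force: [0.5, 0.3, 0.4]
width: 80.7
gripper_force: 0.0
```

Run:
```python
from h import *
st(); pots("wrist"); pots("top"); go([549,-34,102],np.pi)
```

```text
t 14.9 pos [630.1 292.  111.7] rot [-0.     3.129  0.007] F [0.5 0.3 0.4] w 80.7 gf 0.0 q [ 0.32  0.71  1.11  0.    1.3  -1.25]
pot 0.87 [547.4 -32.9] 31.2 z 62.2
pot 0.71 [624.8 289.3] 30.4 z 73.0
pot 0.71 [ 447.3 -133.7] 25.1 z 28.5
pot 0.56 [ 559.5 -143.7] 26.0 z 36.6
pot 0.73 [547.7 -32.8] 29.7 z 63.3
pot 0.67 [ 444.9 -139.5] 29.6 z 63.2
pot 0.57 [605.7 290.1] 24.4 z 71.9
offset [ 0.1531 -0.6486  0.0014] dr [-0.001 -0.003  0.   ] mm [  76.5 -324.3    0.7] deg [-0.  -0.1  0. ] rows~ 8
```

Request:
apply_moves --deltas '[{"grip":0.9,"offset":[0.154,-0.647,0],"dr":[0,0,0]},{"grip":0.9,"offset":[0.154,-0.647,0],"dr":[0,0,0]},{"grip":0.9,"offset":[0.154,-0.647,0],"dr":[0,0,0]},{"grip":0.9,"offset":[0.154,-0.647,0],"dr":[0,0,0]},{"grip":0.9,"offset":[0.154,-0.647,0],"dr":[0,0,0]},{"grip":0.9,"offset":[0.154,-0.647,0],"dr":[0,0,0]},{"grip":0.9,"offset":[0.154,-0.647,0],"dr":[0,0,0]},{"grip":0.9,"offset":[0.154,-0.647,0],"dr":[0,0,0]},{"grip":0.9,"offset":[0.154,-0.647,0],"dr":[0,0,0]},{"grip":0.9,"offset":[0.154,-0.647,0],"dr":[0,0,0]}]'

```text
time: 15.93
tool_pos: [548.1, -34.8, 102.2]
eef_rot: [-0.007, -3.139, -0.001]
force: [-0.5, 0.7, -1.0]
width: 82.8
gripper_force: 0.0
```

Request:
apply_moves --deltas '[{"grip":0.9,"offset":[0,0,0],"dr":[0,0,0]},{"grip":0.9,"offset":[0,0,0],"dr":[0,0,0]}]'

```text
time: 16.1
tool_pos: [549.1, -31.6, 102.7]
eef_rot: [0.002, -3.14, -0.001]
force: [0.2, 0.2, 0.7]
width: 82.6
gripper_force: 0.0
```

Run:
```python
from h import *
st(); go([548.5,-33.5,3],np.pi)
```

```text
t 16.1 pos [549.1 -31.6 102.7] rot [ 2.00e-03 -3.14e+00 -1.00e-03] F [0.2 0.2 0.7] w 82.6 gf 0.0 q [-0.2   0.47  1.58  0.    1.09 -1.77]
offset [ 0.001  -0.0039  0.1994] dr [ 0.001 -0.002  0.003] mm [ 0.5 -2.  99.7] deg [ 0.  -0.1  0.1] rows~ 3
```

Request:
apply_moves --deltas '[{"grip":0.9,"offset":[0,-0.002,0.08],"dr":[0,0,0]},{"grip":0.9,"offset":[0,-0.002,0.15],"dr":[0,0,0]},{"grip":0.9,"offset":[0,-0.002,0.19],"dr":[0,0,0]},{"grip":0.9,"offset":[0,-0.002,0.199],"dr":[0,0,0]},{"grip":0.8,"offset":[0,-0.002,0.199],"dr":[0,0,0]},{"grip":0.5,"offset":[0,-0.002,0.199],"dr":[0,0,0]},{"grip":0.3,"offset":[0,-0.002,0.199],"dr":[0,0,0]},{"grip":0.3,"offset":[0,-0.002,0.199],"dr":[0,0,0]},{"grip":0.3,"offset":[0,-0.002,0.199],"dr":[0,0,0]},{"grip":0.3,"offset":[0,-0.002,0.199],"dr":[0,0,0]}]'

```text
time: 16.93
tool_pos: [550.5, -33.9, 5.5]
eef_rot: [-0.0, 3.138, -0.0]
force: [-0.4, 2.1, 7.7]
width: 59.1
gripper_force: 30.0
```

Request:
apply_moves --deltas '[{"grip":0.3,"offset":[0,0,0],"dr":[0,0,0]},{"grip":0.3,"offset":[0,0,-0.04],"dr":[0,0,0]},{"grip":0.3,"offset":[0,0,-0.11],"dr":[0,0,0]},{"grip":0.3,"offset":[0,0,-0.18],"dr":[0,0,0]},{"grip":0.3,"offset":[0,0,-0.2],"dr":[0,0,0]},{"grip":0.3,"offset":[0,0,-0.2],"dr":[0,0,0]}]'

```text
time: 17.43
tool_pos: [551.4, -34.5, 107.4]
eef_rot: [-0.0, 3.135, -0.002]
force: [0.3, -0.8, -1.4]
width: 59.3
gripper_force: 30.0
```

Request:
apply_moves --deltas '[{"grip":0.3,"offset":[-0.02,0.06,0],"dr":[0,0,0]},{"grip":0.3,"offset":[-0.045,0.13,0],"dr":[0,0,0]},{"grip":0.3,"offset":[-0.07,0.2,0],"dr":[0,0,0]},{"grip":0.3,"offset":[-0.095,0.27,0],"dr":[0,0,0]},{"grip":0.3,"offset":[-0.12,0.34,0],"dr":[0,0,0]},{"grip":0.3,"offset":[-0.14,0.4,0],"dr":[0,0,0]},{"grip":0.3,"offset":[-0.154,0.438,0],"dr":[0,0,0]},{"grip":0.3,"offset":[-0.154,0.438,0],"dr":[0,0,0]},{"grip":0.3,"offset":[-0.154,0.438,0],"dr":[0,0,0]},{"grip":0.3,"offset":[-0.154,0.438,0],"dr":[0,0,0]}]'

```text
time: 18.27
tool_pos: [625.2, 184.1, 102.3]
eef_rot: [-0.0, -3.139, 0.002]
force: [-0.7, -0.2, -0.7]
width: 59.1
gripper_force: 30.0
```

Run:
```python
from h import *
st(); go([626,186,12],np.pi)
```

```text
t 18.27 pos [625.2 184.1 102.3] rot [-0.000e+00 -3.139e+00  2.000e-03] F [-0.7 -0.2 -0.7] w 59.1 gf 30.0 q [ 0.17  0.65  1.26 -0.    1.24 -1.4 ]
offset [-0.0021  0.004   0.1806] dr [-0.002 -0.005 -0.   ] mm [-1.   2.  90.3] deg [-0.1 -0.2 -0. ] rows~ 3
```

Request:
apply_moves --deltas '[{"grip":0.3,"offset":[-0.002,0.003,0.07],"dr":[0,0,0]},{"grip":0.3,"offset":[-0.002,0.003,0.13],"dr":[0,0,0]},{"grip":0.3,"offset":[-0.002,0.003,0.16],"dr":[0,0,0]},{"grip":0.3,"offset":[-0.002,0.003,0.172],"dr":[0,0,0]},{"grip":0.3,"offset":[-0.002,0.003,0.177],"dr":[0,0,0]},{"grip":0.3,"offset":[-0.002,0.003,0.177],"dr":[0,0,0]},{"grip":0.3,"offset":[-0.002,0.003,0.177],"dr":[0,0,0]}]'

```text
time: 18.85
tool_pos: [627.6, 185.3, 16.2]
eef_rot: [0.002, 3.141, 0.0]
force: [-0.1, -0.3, -0.3]
width: 58.8
gripper_force: 30.0
```

Request:
apply_moves --deltas '[{"grip":0.8,"offset":[0,0,0],"dr":[0,0,0]},{"grip":0.8,"offset":[0,0,0],"dr":[0,0,0]},{"grip":0.8,"offset":[0,0,0],"dr":[0,0,0]},{"grip":0.8,"offset":[0,0,0],"dr":[0,0,0]},{"grip":0.8,"offset":[0,0,-0.04],"dr":[0,0,0]},{"grip":0.8,"offset":[0,0,-0.12],"dr":[0,0,0]},{"grip":0.9,"offset":[0,0,-0.18],"dr":[0,0,0]},{"grip":0.9,"offset":[0,0,-0.18],"dr":[0,0,0]}]'

```text
time: 19.52
tool_pos: [631.2, 187.4, 113.0]
eef_rot: [-0.001, 3.129, 0.003]
force: [0.7, -0.6, 1.4]
width: 80.9
gripper_force: 0.0
```

Request:
apply_moves --deltas '[{"grip":0.9,"offset":[0.132,-0.668,0],"dr":[0,0,0]},{"grip":0.9,"offset":[0.132,-0.668,0],"dr":[0,0,0]},{"grip":0.9,"offset":[0.132,-0.668,0],"dr":[0,0,0]},{"grip":0.9,"offset":[0.132,-0.668,0],"dr":[0,0,0]},{"grip":0.9,"offset":[0.132,-0.668,0],"dr":[0,0,0]},{"grip":0.9,"offset":[0.132,-0.668,0],"dr":[0,0,0]},{"grip":0.9,"offset":[0.132,-0.668,0],"dr":[0,0,0]},{"grip":0.9,"offset":[0.132,-0.668,0],"dr":[0,0,0]},{"grip":0.9,"offset":[0.132,-0.668,0],"dr":[0,0,0]},{"grip":0.9,"offset":[0.132,-0.668,0],"dr":[0,0,0]}]'

```text
time: 20.35
tool_pos: [560.8, -150.3, 105.4]
eef_rot: [0.007, 3.141, -0.001]
force: [-0.1, -0.1, 0.1]
width: 83.1
gripper_force: 0.0
```

Request:
apply_moves --deltas '[{"grip":0.9,"offset":[0,0,0],"dr":[0,0,0]},{"grip":0.9,"offset":[0,0,0],"dr":[0,0,0]}]'

```text
time: 20.52
tool_pos: [561.5, -146.0, 105.3]
eef_rot: [0.002, -3.142, -0.001]
force: [-0.1, 0.4, -0.2]
width: 82.5
gripper_force: 0.0
```

Run:
```python
from h import *
st(); pots("top"); pots("scene"); go([560.5,-149.5,3],np.pi)
```

```text
t 20.52 pos [ 561.5 -146.   105.3] rot [ 2.000e-03 -3.142e+00 -1.000e-03] F [-0.1  0.4 -0.2] w 82.5 gf 0.0 q [-0.39  0.52  1.49  0.    1.14 -1.96]
pot 0.9 [624.6 184.6] 30.3 z 73.1
pot 0.81 [ 447. -140.] 29.4 z 63.1
pot 0.71 [780.7 -30.3] 27.2 z 118.1
pot 0.63 [623.9 289.5] 30.3 z 72.6
pot 0.85 [625.5 286.8] 31.6 z 71.5
pot 0.85 [ 446.9 -140.7] 30.8 z 62.3
pot 0.64 [626.2 183.3] 31.7 z 71.4
offset [ 0.0023 -0.0071  0.2048] dr [0.    0.    0.004] mm [  1.1  -3.5 102.4] deg [0.  0.  0.1] rows~ 3
```

Request:
apply_moves --deltas '[{"grip":0.9,"offset":[0.001,-0.006,0.08],"dr":[0,0,0]},{"grip":0.9,"offset":[0.001,-0.006,0.15],"dr":[0,0,0]},{"grip":0.9,"offset":[0.001,-0.006,0.19],"dr":[0,0,0]},{"grip":0.9,"offset":[0.001,-0.006,0.203],"dr":[0,0,0]},{"grip":0.8,"offset":[0.001,-0.006,0.203],"dr":[0,0,0]},{"grip":0.5,"offset":[0.001,-0.006,0.203],"dr":[0,0,0]},{"grip":0.3,"offset":[0.001,-0.006,0.203],"dr":[0,0,0]},{"grip":0.3,"offset":[0.001,-0.006,0.203],"dr":[0,0,0]},{"grip":0.3,"offset":[0.001,-0.006,0.203],"dr":[0,0,0]},{"grip":0.3,"offset":[0.001,-0.006,0.203],"dr":[0,0,0]}]'

```text
time: 21.55
tool_pos: [562.0, -150.7, 5.7]
eef_rot: [-0.0, 3.138, -0.002]
force: [-1.0, 1.4, 6.4]
width: 59.1
gripper_force: 30.0
```

Request:
apply_moves --deltas '[{"grip":0.3,"offset":[0,0,0],"dr":[0,0,0]},{"grip":0.3,"offset":[0,0,-0.04],"dr":[0,0,0]},{"grip":0.3,"offset":[0,0,-0.11],"dr":[0,0,0]},{"grip":0.3,"offset":[0,0,-0.18],"dr":[0,0,0]},{"grip":0.3,"offset":[0,0,-0.2],"dr":[0,0,0]},{"grip":0.3,"offset":[0,0,-0.2],"dr":[0,0,0]}]'

```text
time: 22.05
tool_pos: [562.8, -151.3, 107.6]
eef_rot: [-0.0, 3.135, -0.004]
force: [0.3, -0.4, -1.5]
width: 59.5
gripper_force: 30.0
```

Request:
apply_moves --deltas '[{"grip":0.3,"offset":[0,0.05,0],"dr":[0,0,0]},{"grip":0.3,"offset":[0,0.12,0],"dr":[0,0,0]},{"grip":0.3,"offset":[0,0.2,0],"dr":[0,0,0]},{"grip":0.3,"offset":[0.01,0.28,0],"dr":[0,0,0]},{"grip":0.3,"offset":[0.01,0.36,0],"dr":[0,0,0]},{"grip":0.3,"offset":[0.01,0.44,0],"dr":[0,0,0]},{"grip":0.3,"offset":[0.02,0.52,0],"dr":[0,0,0]},{"grip":0.3,"offset":[0.02,0.59,0],"dr":[0,0,0]},{"grip":0.3,"offset":[0.02,0.64,0],"dr":[0,0,0]},{"grip":0.3,"offset":[0.02,0.671,0],"dr":[0,0,0]}]'

```text
time: 22.88
tool_pos: [549.0, 187.9, 101.9]
eef_rot: [0.004, -3.138, -0.0]
force: [0.3, -0.3, -0.4]
width: 59.5
gripper_force: 30.0
```

Request:
apply_moves --deltas '[{"grip":0.3,"offset":[0,0,0],"dr":[0,0,0]},{"grip":0.3,"offset":[0,0,0],"dr":[0,0,0]},{"grip":0.3,"offset":[0,0,0],"dr":[0,0,0]}]'

```text
time: 23.13
tool_pos: [550.0, 184.2, 102.7]
eef_rot: [-0.0, -3.139, 0.001]
force: [0.0, -0.4, -2.1]
width: 59.2
gripper_force: 30.0
```

Run:
```python
from h import *
st(); go([550,186,14],np.pi)
```

```text
t 23.13 pos [550.  184.2 102.7] rot [-0.000e+00 -3.139e+00  1.000e-03] F [ 0.  -0.4 -2.1] w 59.2 gf 30.0 q [ 0.19  0.52  1.49 -0.    1.13 -1.38]
offset [-0.0003  0.0037  0.1774] dr [-0.001 -0.004 -0.   ] mm [-0.1  1.9 88.7] deg [-0.  -0.1 -0. ] rows~ 3
```

Request:
apply_moves --deltas '[{"grip":0.3,"offset":[0,0.003,0.07],"dr":[0,0,0]},{"grip":0.3,"offset":[0,0.003,0.13],"dr":[0,0,0]},{"grip":0.3,"offset":[0,0.003,0.16],"dr":[0,0,0]},{"grip":0.3,"offset":[0,0.003,0.172],"dr":[0,0,0]},{"grip":0.3,"offset":[0,0.003,0.177],"dr":[0,0,0]},{"grip":0.3,"offset":[0,0.003,0.177],"dr":[0,0,0]},{"grip":0.3,"offset":[0,0.003,0.177],"dr":[0,0,0]}]'

```text
time: 23.72
tool_pos: [551.3, 185.5, 16.1]
eef_rot: [0.002, 3.141, 0.0]
force: [0.1, 0.2, -1.2]
width: 59.3
gripper_force: 30.0
```

Request:
apply_moves --deltas '[{"grip":0.8,"offset":[0,0,0],"dr":[0,0,0]},{"grip":0.8,"offset":[0,0,0],"dr":[0,0,0]},{"grip":0.8,"offset":[0,0,0],"dr":[0,0,0]},{"grip":0.8,"offset":[0,0,0],"dr":[0,0,0]},{"grip":0.8,"offset":[0,0,-0.04],"dr":[0,0,0]},{"grip":0.8,"offset":[0,0,-0.12],"dr":[0,0,0]},{"grip":0.9,"offset":[0,0,-0.18],"dr":[0,0,0]},{"grip":0.9,"offset":[0,0,-0.18],"dr":[0,0,0]}]'

```text
time: 24.38
tool_pos: [554.6, 187.4, 112.0]
eef_rot: [-0.001, 3.13, 0.004]
force: [1.1, 0.6, 0.5]
width: 81.2
gripper_force: 0.0
```

Request:
apply_moves --deltas '[{"grip":0.9,"offset":[0.207,-0.652,0],"dr":[0,0,0]},{"grip":0.9,"offset":[0.207,-0.652,0],"dr":[0,0,0]},{"grip":0.9,"offset":[0.207,-0.652,0],"dr":[0,0,0]},{"grip":0.9,"offset":[0.207,-0.652,0],"dr":[0,0,0]},{"grip":0.9,"offset":[0.207,-0.652,0],"dr":[0,0,0]},{"grip":0.9,"offset":[0.207,-0.652,0],"dr":[0,0,0]},{"grip":0.9,"offset":[0.207,-0.652,0],"dr":[0,0,0]},{"grip":0.9,"offset":[0.207,-0.652,0],"dr":[0,0,0]},{"grip":0.9,"offset":[0.207,-0.652,0],"dr":[0,0,0]},{"grip":0.9,"offset":[0.207,-0.652,0],"dr":[0,0,0]}]'

```text
time: 25.22
tool_pos: [446.6, -141.9, 105.3]
eef_rot: [0.007, 3.142, -0.0]
force: [-0.2, -0.1, 0.3]
width: 83.0
gripper_force: 0.0
```

Request:
apply_moves --deltas '[{"grip":0.9,"offset":[0,0,0],"dr":[0,0,0]},{"grip":0.9,"offset":[0,0,0],"dr":[0,0,0]}]'

```text
time: 25.38
tool_pos: [447.5, -138.3, 105.3]
eef_rot: [0.002, -3.141, -0.001]
force: [-0.1, 0.0, -1.0]
width: 82.4
gripper_force: 0.0
```

Run:
```python
from h import *
st(); pots("top"); pots("scene"); go([446.5,-140.3,3],np.pi)
```

```text
t 25.38 pos [ 447.5 -138.3  105.3] rot [ 2.000e-03 -3.141e+00 -1.000e-03] F [-0.1  0.  -1. ] w 82.4 gf 0.0 q [-0.46  0.33  1.8   0.    1.01 -2.04]
pot 0.98 [624.3 289.9] 30.6 z 72.9
pot 0.72 [549.  184.2] 29.8 z 73.3
pot 0.61 [625.  184.7] 30.1 z 72.9
pot 0.96 [626.8 180.8] 31.0 z 71.7
pot 0.94 [626.  287.8] 33.4 z 71.4
pot 0.87 [ 448.3 -139.6] 31.9 z 62.3
pot 0.68 [552.1 184. ] 33.4 z 72.1
offset [ 0.0023 -0.0042  0.2047] dr [0.    0.    0.004] mm [  1.2  -2.1 102.4] deg [0.  0.  0.1] rows~ 3
```

Request:
apply_moves --deltas '[{"grip":0.9,"offset":[0,-0.004,0.08],"dr":[0,0,0]},{"grip":0.9,"offset":[0,-0.004,0.15],"dr":[0,0,0]},{"grip":0.9,"offset":[0,-0.004,0.19],"dr":[0,0,0]},{"grip":0.9,"offset":[0,-0.004,0.203],"dr":[0,0,0]},{"grip":0.8,"offset":[0,-0.004,0.203],"dr":[0,0,0]},{"grip":0.5,"offset":[0,-0.004,0.203],"dr":[0,0,0]},{"grip":0.3,"offset":[0,-0.004,0.203],"dr":[0,0,0]},{"grip":0.3,"offset":[0,-0.004,0.203],"dr":[0,0,0]},{"grip":0.3,"offset":[0,-0.004,0.203],"dr":[0,0,0]},{"grip":0.3,"offset":[0,-0.004,0.203],"dr":[0,0,0]}]'

```text
time: 26.42
tool_pos: [448.4, -141.8, 5.3]
eef_rot: [-0.0, 3.139, -0.002]
force: [0.2, 1.8, 7.7]
width: 59.1
gripper_force: 30.0
```

Request:
apply_moves --deltas '[{"grip":0.3,"offset":[0,0,0],"dr":[0,0,0]},{"grip":0.3,"offset":[0,0,-0.04],"dr":[0,0,0]},{"grip":0.3,"offset":[0,0,-0.11],"dr":[0,0,0]},{"grip":0.3,"offset":[0,0,-0.18],"dr":[0,0,0]},{"grip":0.3,"offset":[0,0,-0.25],"dr":[0,0,0]},{"grip":0.3,"offset":[0,0,-0.29],"dr":[0,0,0]},{"grip":0.3,"offset":[0,0,-0.3],"dr":[0,0,0]},{"grip":0.3,"offset":[0,0,-0.3],"dr":[0,0,0]}]'

```text
time: 27.08
tool_pos: [448.0, -141.9, 155.4]
eef_rot: [-0.0, 3.138, -0.003]
force: [-0.4, -0.3, -1.8]
width: 59.4
gripper_force: 30.0
```

Request:
apply_moves --deltas '[{"grip":0.3,"offset":[-0.01,0.05,0],"dr":[0,0,0]},{"grip":0.3,"offset":[-0.03,0.12,0],"dr":[0,0,0]},{"grip":0.3,"offset":[-0.05,0.2,0],"dr":[0,0,0]},{"grip":0.3,"offset":[-0.07,0.28,0],"dr":[0,0,0]},{"grip":0.3,"offset":[-0.09,0.36,0],"dr":[0,0,0]},{"grip":0.3,"offset":[-0.11,0.44,0],"dr":[0,0,0]},{"grip":0.3,"offset":[-0.13,0.52,0],"dr":[0,0,0]},{"grip":0.3,"offset":[-0.15,0.6,0],"dr":[0,0,0]},{"grip":0.3,"offset":[-0.16,0.66,0],"dr":[0,0,0]},{"grip":0.3,"offset":[-0.17,0.7,0],"dr":[0,0,0]}]'

```text
time: 27.92
tool_pos: [530.9, 211.5, 151.2]
eef_rot: [0.004, -3.138, 0.0]
force: [-0.2, -0.2, -0.3]
width: 59.0
gripper_force: 30.0
```

Request:
apply_moves --deltas '[{"grip":0.3,"offset":[-0.01,0.05,0],"dr":[0,0,0]},{"grip":0.3,"offset":[-0.02,0.1,0],"dr":[0,0,0]},{"grip":0.3,"offset":[-0.03,0.14,0],"dr":[0,0,0]},{"grip":0.3,"offset":[-0.037,0.16,0],"dr":[0,0,0]},{"grip":0.3,"offset":[-0.037,0.16,0],"dr":[0,0,0]},{"grip":0.3,"offset":[-0.037,0.16,0],"dr":[0,0,0]},{"grip":0.3,"offset":[-0.037,0.16,0],"dr":[0,0,0]}]'

```text
time: 28.5
tool_pos: [550.3, 287.2, 153.1]
eef_rot: [-0.001, -3.14, 0.002]
force: [0.8, -0.4, 0.1]
width: 59.1
gripper_force: 30.0
```

Run:
```python
from h import *
st(); go([550,290,14],np.pi)
```

```text
t 28.5 pos [550.3 287.2 153.1] rot [-1.00e-03 -3.14e+00  2.00e-03] F [ 0.8 -0.4  0.1] w 59.1 gf 30.0 q [ 0.36  0.55  1.29 -0.    1.3  -1.21]
offset [2.000e-04 5.900e-03 2.782e-01] dr [-0.002 -0.003 -0.001] mm [1.000e-01 2.900e+00 1.391e+02] deg [-0.1 -0.1 -0. ] rows~ 4
```

Request:
apply_moves --deltas '[{"grip":0.3,"offset":[0,0.004,0.07],"dr":[0,0,0]},{"grip":0.3,"offset":[0,0.004,0.14],"dr":[0,0,0]},{"grip":0.3,"offset":[0,0.004,0.21],"dr":[0,0,0]},{"grip":0.3,"offset":[0,0.004,0.25],"dr":[0,0,0]},{"grip":0.3,"offset":[0,0.004,0.272],"dr":[0,0,0]},{"grip":0.3,"offset":[0,0.004,0.277],"dr":[0,0,0]},{"grip":0.3,"offset":[0,0.004,0.277],"dr":[0,0,0]},{"grip":0.3,"offset":[0,0.004,0.277],"dr":[0,0,0]}]'

```text
time: 29.17
tool_pos: [551.5, 290.2, 16.5]
eef_rot: [0.001, 3.14, 0.001]
force: [0.4, 0.2, -1.2]
width: 59.0
gripper_force: 30.0
```

Request:
apply_moves --deltas '[{"grip":0.8,"offset":[0,0,0],"dr":[0,0,0]},{"grip":0.8,"offset":[0,0,0],"dr":[0,0,0]},{"grip":0.8,"offset":[0,0,0],"dr":[0,0,0]},{"grip":0.8,"offset":[0,0,0],"dr":[0,0,0]},{"grip":0.8,"offset":[0,0,-0.04],"dr":[0,0,0]},{"grip":0.8,"offset":[0,0,-0.12],"dr":[0,0,0]},{"grip":0.8,"offset":[0,0,-0.18],"dr":[0,0,0]},{"grip":0.8,"offset":[0,0,-0.18],"dr":[0,0,0]}]'

```text
time: 29.83
tool_pos: [554.4, 292.1, 112.7]
eef_rot: [-0.001, 3.13, 0.007]
force: [1.7, 0.7, 0.7]
width: 73.3
gripper_force: 0.0
```

Request:
apply_moves --deltas '[{"grip":0.5,"offset":[0.07,-0.04,0],"dr":[0,0,0]},{"grip":0.5,"offset":[0.13,-0.09,0],"dr":[0,0,0]},{"grip":0.5,"offset":[0.15,-0.105,0],"dr":[0,0,0]},{"grip":0.5,"offset":[0.15,-0.105,0],"dr":[0,0,0]},{"grip":0.5,"offset":[0.15,-0.105,0],"dr":[0,0,0]},{"grip":0.5,"offset":[0.15,-0.105,0],"dr":[0,0,0]}]'

```text
time: 30.33
tool_pos: [477.1, 238.6, 106.0]
eef_rot: [-0.0, 3.139, 0.001]
force: [0.9, -0.8, -0.4]
width: 46.3
gripper_force: 0.0
```

Run:
```python
from h import *
st(); pots("top");p,d,s=snap("wrist"); P=cloud("wrist",d,s); m=masks(p); x,y,z=P[...,0],P[...,1],P[...,2]
k=m["orange"]&(y>150)&(y<330)&(z<70)&(z>20); Q=P[k]; print("knob",len(Q),rng(Q)); go([475,238,-15],np.pi)
```

```text
t 30.33 pos [477.1 238.6 106. ] rot [-0.000e+00  3.139e+00  1.000e-03] F [ 0.9 -0.8 -0.4] w 46.3 gf 0.0 q [ 0.32  0.44  1.62  0.    1.08 -1.25]
pot 0.96 [548.1 289.5] 30.1 z 72.9
pot 0.87 [548.8 184.5] 29.7 z 72.9
pot 0.67 [624.9 183.9] 29.6 z 73.0
pot 0.57 [623.7 289.8] 30.8 z 72.8
knob 191 (array([454., 222.,  32.]), array([501., 249.,  53.]))
offset [ 0.0034 -0.0013  0.2407] dr [0.001 0.001 0.001] mm [  1.7  -0.6 120.3] deg [0. 0. 0.] rows~ 3
```

Request:
apply_moves --deltas '[{"grip":0.5,"offset":[0.003,-0.001,0.08],"dr":[0,0,0]},{"grip":0.5,"offset":[0.003,-0.001,0.16],"dr":[0,0,0]},{"grip":0.5,"offset":[0.003,-0.001,0.22],"dr":[0,0,0]},{"grip":0.5,"offset":[0.003,-0.001,0.24],"dr":[0,0,0]},{"grip":0.4,"offset":[0.003,-0.001,0.24],"dr":[0,0,0]},{"grip":0,"offset":[0.003,-0.001,0.24],"dr":[0,0,0]},{"grip":0,"offset":[0.003,-0.001,0.24],"dr":[0,0,0]},{"grip":0,"offset":[0.003,-0.001,0.24],"dr":[0,0,0]},{"grip":0,"offset":[0.003,-0.001,0.24],"dr":[0,0,0]},{"grip":0,"offset":[0.003,-0.001,0.24],"dr":[0,0,0]}]'

```text
time: 31.32
tool_pos: [475.9, 238.1, -12.7]
eef_rot: [-0.0, 3.138, 0.002]
force: [0.8, -0.9, 7.2]
width: 23.0
gripper_force: 30.0
```

Request:
apply_moves --deltas '[{"grip":0,"offset":[0,0,0],"dr":[0,0,0]},{"grip":0,"offset":[-0.002,0,0],"dr":[0,0,0]},{"grip":0,"offset":[-0.006,0,0],"dr":[0,0,0]},{"grip":0,"offset":[-0.012,0,0],"dr":[0,0,0]},{"grip":0,"offset":[-0.02,0,0],"dr":[0,0,0]},{"grip":0,"offset":[-0.03,0,0],"dr":[0,0,0]},{"grip":0,"offset":[-0.044,0,0],"dr":[0,0,0]},{"grip":0,"offset":[-0.062,0,0],"dr":[0,0,0]},{"grip":0,"offset":[-0.08,0,0],"dr":[0,0,0]},{"grip":0,"offset":[-0.098,0,0],"dr":[0,0,0]}]'

```text
time: 32.15
tool_pos: [519.3, 237.8, -12.7]
eef_rot: [0.001, -3.135, 0.001]
force: [-17.1, -0.8, 20.3]
width: 23.2
gripper_force: 30.0
```

Request:
apply_moves --deltas '[{"grip":0,"offset":[-0.018,0,0],"dr":[0,0,0]},{"grip":0,"offset":[-0.036,0,0],"dr":[0,0,0]},{"grip":0,"offset":[-0.054,0,0],"dr":[0,0,0]},{"grip":0,"offset":[-0.072,0,0],"dr":[0,0,0]},{"grip":0,"offset":[-0.09,0,0],"dr":[0,0,0]},{"grip":0,"offset":[-0.108,0,0],"dr":[0,0,0]},{"grip":0,"offset":[-0.126,0,0],"dr":[0,0,0]},{"grip":0,"offset":[-0.144,0,0],"dr":[0,0,0]},{"grip":0,"offset":[-0.158,0,0],"dr":[0,0,0]},{"grip":0,"offset":[-0.168,0,0],"dr":[0,0,0]}]'

```text
time: 32.98
tool_pos: [605.0, 238.0, -12.7]
eef_rot: [0.001, -3.137, -0.0]
force: [-13.0, -0.2, 14.6]
width: 23.3
gripper_force: 30.0
```

Request:
apply_moves --deltas '[{"grip":0,"offset":[-0.01,0,0],"dr":[0,0,0]},{"grip":0,"offset":[-0.02,0,0],"dr":[0,0,0]},{"grip":0,"offset":[-0.03,0,0],"dr":[0,0,0]},{"grip":0,"offset":[-0.038,0,0],"dr":[0,0,0]},{"grip":0,"offset":[-0.044,0,0],"dr":[0,0,0]},{"grip":0,"offset":[-0.048,0,0],"dr":[0,0,0]},{"grip":0,"offset":[-0.052,0,0],"dr":[0,0,0]},{"grip":0,"offset":[-0.055,0,0],"dr":[0,0,0]},{"grip":0,"offset":[-0.055,0,0],"dr":[0,0,0]},{"grip":0,"offset":[-0.055,0,0],"dr":[0,0,0]}]'

```text
time: 33.82
tool_pos: [632.5, 238.1, -12.6]
eef_rot: [0.001, -3.138, -0.0]
force: [-10.9, 0.3, 11.7]
width: 23.0
gripper_force: 30.0
```

Run:
```python
from h import *
st()
```

```text
t 33.82 pos [632.5 238.1 -12.6] rot [ 1.000e-03 -3.138e+00 -0.000e+00] F [-10.9   0.3  11.7] w 23.0 gf 30.0 q [ 0.25  0.81  1.28  0.    1.05 -1.33]
```

Request:
apply_moves --deltas '[{"grip":0,"offset":[-0.004,0,0],"dr":[0,0,0]},{"grip":0,"offset":[-0.008,0,0],"dr":[0,0,0]},{"grip":0,"offset":[-0.012,0,0],"dr":[0,0,0]},{"grip":0,"offset":[-0.015,0,0],"dr":[0,0,0]},{"grip":0,"offset":[-0.018,0,0],"dr":[0,0,0]},{"grip":0,"offset":[-0.018,0,0],"dr":[0,0,0]}]'

```text
time: 34.32
tool_pos: [637.3, 238.1, -12.7]
eef_rot: [0.002, -3.129, 0.001]
force: [-24.1, -1.0, 20.6]
width: 22.8
gripper_force: 30.0
```

Request:
apply_moves --deltas '[{"grip":0,"offset":[-0.002,0,0],"dr":[0,0,0]},{"grip":0,"offset":[-0.004,0,0],"dr":[0,0,0]},{"grip":0,"offset":[-0.004,0,0],"dr":[0,0,0]}]'

```text
time: 34.57
tool_pos: [637.3, 238.1, -12.8]
eef_rot: [0.002, -3.125, 0.002]
force: [-29.8, -1.4, 24.0]
width: 22.8
gripper_force: 30.0
```

Request:
apply_moves --deltas '[{"grip":0.4,"offset":[0,0,0],"dr":[0,0,0]},{"grip":0.5,"offset":[0,0,0],"dr":[0,0,0]},{"grip":0.5,"offset":[0,0,0],"dr":[0,0,0]},{"grip":0.5,"offset":[0,0,0],"dr":[0,0,0]},{"grip":0.5,"offset":[0,0,0],"dr":[0,0,0]},{"grip":0.5,"offset":[0.01,0,-0.08],"dr":[0,0,0]},{"grip":0.5,"offset":[0.02,0,-0.16],"dr":[0,0,0]},{"grip":0.5,"offset":[0.08,0,-0.24],"dr":[0,0,0]},{"grip":0.5,"offset":[0.15,0,-0.3],"dr":[0,0,0]},{"grip":0.5,"offset":[0.2,0,-0.32],"dr":[0,0,0]}]'

```text
time: 35.4
tool_pos: [546.7, 237.5, 148.4]
eef_rot: [0.001, 3.137, 0.002]
force: [0.5, 0.7, 1.0]
width: 45.8
gripper_force: 0.0
```

Run:
```python
from h import *
st(); p,d,s=snap("wrist","w6"); P=cloud("wrist",d,s); m=masks(p); x,y,z=P[...,0],P[...,1],P[...,2]
k=m["orange"]&(y>150)&(y<330)&(z<70)&(z>20); Q=P[k]; print("knob",len(Q),rng(Q))
k=(z>115)&(z<129)&(x>660)&(x<720); print("lintel",k.sum(), rng(P[k]) if k.sum()>5 else 0)
p,d,s=snap("top","t6"); P=cloud("top",d); x,y,z=P[...,0],P[...,1],P[...,2]
m=masks(p);k=m["orange"]&(y>150)&(y<330)&(z<70)&(z>20); print("knob top",k.sum(), rng(P[k]) if k.sum() else 0)
pots("top"); tools(P,m)
p2,d,s=snap("scene"); tools(cloud("scene",d),masks(p2))
a=cv2.resize(p[80:230,110:260,::-1],(500,500)); b=cv2.resize(p2[95:225,330:460,::-1],(300,300)); cv2.imwrite("pics/c6.png",np.hstack([a,np.vstack([b,np.zeros((200,300,3),np.uint8)])]))
```

```text
t 35.4 pos [546.7 237.5 148.4] rot [1.000e-03 3.137e+00 2.000e-03] F [0.5 0.7 1. ] w 45.8 gf 0.0 q [ 0.28  0.5   1.39  0.    1.25 -1.29]
knob 358 (array([615., 223.,  26.]), array([655., 249.,  52.]))
lintel 99 (array([ 661., -192.,  115.]), array([ 682., -186.,  128.]))
knob top 95 (array([615., 224.,  39.]), array([661., 244.,  54.]))
pot 0.71 [699.7 289. ] 26.8 z 71.6
pot 0.45 [698.6 184.3] 27.0 z 72.0
tool n 453 mean [ 506.6 -252.7] dir -11.7 t [-60.   66.3] eye [ 554.8 -262.7] orig [ 471.6 -245.5]
tool n 480 mean [ 457.8 -382.4] dir -20.1 t [-59.3  67.9] eye [ 505.  -399.7] orig [ 425.1 -370.5]
tool n 93 mean [ 473.8 -247.2] dir -19.9 t [-24.9  20.5] eye [ 475.9 -247.9] orig [ 395.9 -219.1]
tool n 348 mean [ 461.  -386.8] dir -18.9 t [-60.4  63.7] eye [ 505.5 -402. ] orig [ 425.1 -374.5]
```

View pics/c6.png

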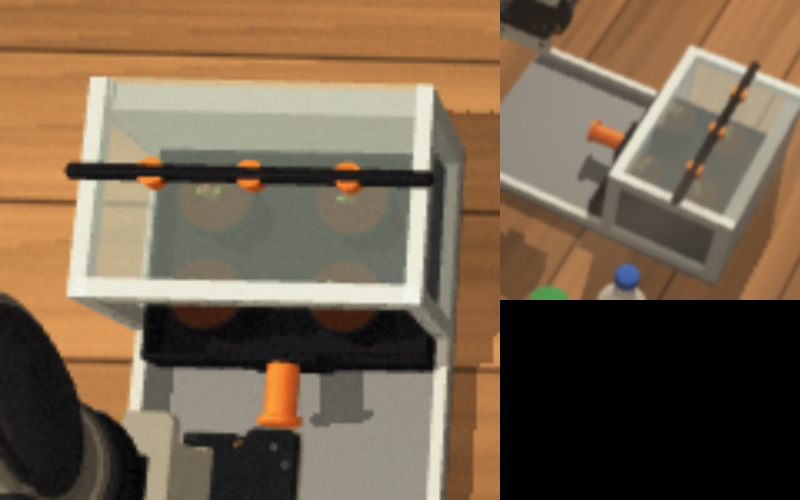

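Run:
```python
from h import *
c,f=K("top"); R=np.array(c["R"]);C=-R.T@np.array(c["t"])
for v,u,z in((125,185,42),(165,190,130)):
    w=R.T@np.array([(u-c["cx"])/f,(v-c["cy"])/f,1]); print(np.round(C+w*(z-C[2])/w[2],1))
go([400,-270,180],np.pi-.23)
```

```text
[834.6 276.2  42. ]
[702.8 223.3 130. ]
offset [ 0.2927 -1.0149 -0.0696] dr [0.    0.002 0.439] mm [ 146.3 -507.5  -34.8] deg [ 0.   0.  13.2] rows~ 13
```

The picture shows all four pots upright under the hood. The tray's rear edge is at about x=835, on the back stop, so it is home. Next is the rack and tools.

Request:
apply_moves --deltas '[{"grip":0.6,"offset":[0.24,-0.81,-0.07],"dr":[0,0,0]},{"grip":0.6,"offset":[0.24,-0.81,-0.07],"dr":[0,0,0]},{"grip":0.6,"offset":[0.24,-0.81,-0.07],"dr":[0,0,0]},{"grip":0.6,"offset":[0.24,-0.81,-0.07],"dr":[0,0,0]},{"grip":0.6,"offset":[0.24,-0.81,-0.07],"dr":[0,0,0]},{"grip":0.6,"offset":[0.24,-0.81,-0.07],"dr":[0,0,0]},{"grip":0.6,"offset":[0.24,-0.81,-0.07],"dr":[0,0,0]},{"grip":0.6,"offset":[0.24,-0.81,-0.07],"dr":[0,0,0]},{"grip":0.6,"offset":[0.24,-0.81,-0.07],"dr":[0,0,0]},{"grip":0.6,"offset":[0.24,-0.81,-0.07],"dr":[0,0,0]}]'

```text
time: 36.48
tool_pos: [427.4, -163.2, 178.9]
eef_rot: [-0.001, -3.14, -0.001]
force: [0.9, -1.1, -0.1]
width: 55.4
gripper_force: 0.0
```

Request:
apply_moves --deltas '[{"grip":0.6,"offset":[0.05,-0.2,0],"dr":[0,0,0.44]},{"grip":0.6,"offset":[0.05,-0.2,0],"dr":[0,0,0.44]},{"grip":0.6,"offset":[0.05,-0.2,0],"dr":[0,0,0.44]},{"grip":0.6,"offset":[0.05,-0.2,0],"dr":[0,0,0.44]},{"grip":0.6,"offset":[0.05,-0.2,0],"dr":[0,0,0.44]},{"grip":0.6,"offset":[0.05,-0.2,0],"dr":[0,0,0.44]},{"grip":0.6,"offset":[0.05,-0.2,0],"dr":[0,0,0.44]},{"grip":0.6,"offset":[0.05,-0.2,0],"dr":[0,0,0.44]}]'

```text
time: 37.15
tool_pos: [403.3, -259.6, 179.6]
eef_rot: [-0.358, -3.121, -0.001]
force: [-0.3, 0.6, 0.7]
width: 55.1
gripper_force: 0.0
```

Run:
```python
from h import *
st()
p,d,s=snap("wrist","w7"); P=cloud("wrist",d,s); m=masks(p); x,y,z=P[...,0],P[...,1],P[...,2]
tools(P,m)
reg=(x>530)&(x<720)&(y<-150)&(y>-470)
u=np.array([np.cos(np.radians(-13.3)),np.sin(np.radians(-13.3))]); v=np.array([-u[1],u[0]])
# rail front face points
k=reg&(z>232)&(z<268); Q=P[k]; a=Q[:,:2]@u; b=Q[:,:2]@v
print("face n",len(Q),"a pct",np.round(np.percentile(a,[1,10,25,50,75,90]),1),"b",np.round(np.percentile(b,[1,50,99]),1))
f=np.abs(a-np.median(a))<8; L=cv2.fitLine(Q[f][:,:2].astype(np.float32),cv2.DIST_HUBER,0,.01,.01).ravel(); print("face ang",np.degrees(np.arctan2(L[1],L[0])),L[2:])
k2=reg&(z>240)&(z<292); Q=P[k2]; a=Q[:,:2]@u; f=(a<np.median(a)-9); Qp=Q[f]; bp=Qp[:,:2]@v; print("peg",len(Qp)); 
for q in Qp[::max(1,len(Qp)//40)]: print(np.round([q[:2]@u,q[:2]@v,q[2]],1),end=" ")
np.save("w7.npy",P)
```

```text
t 37.15 pos [ 403.3 -259.6  179.6] rot [-3.580e-01 -3.121e+00 -1.000e-03] F [-0.3  0.6  0.7] w 55.1 gf 0.0 q [-0.73  0.27  1.66  0.    1.22 -2.07]
tool n 978 mean [ 434.5 -375.6] dir -21.8 t [-35.5  46.7] eye [ 465.2 -387.9] orig [ 386.3 -356.4]
tool n 1310 mean [ 495.  -252.6] dir -10.9 t [-49.4  61.9] eye [ 539.1 -261.1] orig [ 455.6 -245. ]Traceback (most recent call last):
  File "<stdin>", line 9, in <module>
    return _quantile_unchecked(
        a, q, axis, out, overwrite_input, method, keepdims, weights)
    return _ureduce(a,
                    func=_quantile_ureduce_func,
    ...<5 lines>...
                    overwrite_input=overwrite_input,
                    method=method)
    r = func(a, **kwargs)
    result = _quantile(arr,
                       quantiles=q,
    ...<2 lines>...
                       out=out,
                       weights=wgt)
    slices_having_nans = np.isnan(arr[-1, ...])
                                  ~~~^^^^^^^^^
IndexError: index -1 is out of bounds for axis 0 with size 0
```

View pics/w7.png

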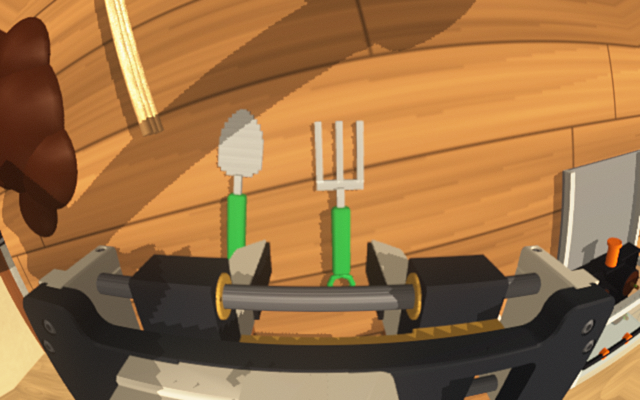

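The wrist camera faces the robot here (fork at (340,200), trowel at (240,190)), so I'll turn half round to see the rack and rise nearer to it.

Request:
apply_moves --deltas '[{"grip":0.6,"offset":[0,0,-0.14],"dr":[0,0,1]},{"grip":0.6,"offset":[0,0,-0.14],"dr":[0,0,1]},{"grip":0.6,"offset":[0,0,-0.14],"dr":[0,0,1]},{"grip":0.6,"offset":[0,0,-0.14],"dr":[0,0,1]},{"grip":0.6,"offset":[0,0,-0.14],"dr":[0,0,1]}]'

```text
time: 37.62
tool_pos: [403.3, -260.0, 250.5]
eef_rot: [1.161, 2.918, -0.001]
force: [0.2, 0.2, -0.8]
width: 55.0
gripper_force: 0.0
```

Request:
apply_moves --deltas '[{"grip":0.6,"offset":[0,0,0],"dr":[0,0,1]},{"grip":0.6,"offset":[0,0,0],"dr":[0,0,1]},{"grip":0.6,"offset":[0,0,0],"dr":[0,0,1]},{"grip":0.6,"offset":[0,0,0],"dr":[0,0,1]},{"grip":0.6,"offset":[0,0,0],"dr":[0,0,1]}]'

```text
time: 38.03
tool_pos: [402.9, -260.0, 249.6]
eef_rot: [-1.874, -2.521, -0.0]
force: [0.6, -0.7, 0.6]
width: 55.3
gripper_force: 0.0
```

Request:
apply_moves --deltas '[{"grip":0.6,"offset":[0,0,0],"dr":[0,0,1]},{"grip":0.6,"offset":[0,0,0],"dr":[0,0,1]},{"grip":0.6,"offset":[0,0,0],"dr":[0,0,1]},{"grip":0.6,"offset":[0,0,0],"dr":[0,0,1]},{"grip":0.6,"offset":[0,0,0],"dr":[0,0,1]}]'

```text
time: 38.45
tool_pos: [402.9, -260.2, 249.6]
eef_rot: [-2.461, -1.952, -0.0]
force: [0.2, 0.4, 0.1]
width: 55.3
gripper_force: 0.0
```

Request:
apply_moves --deltas '[{"grip":0.6,"offset":[0,0,0],"dr":[0,0,1]},{"grip":0.6,"offset":[0,0,0],"dr":[0,0,1]},{"grip":0.6,"offset":[0,0,0],"dr":[0,0,1]},{"grip":0.6,"offset":[0,0,0],"dr":[0,0,1]},{"grip":0.6,"offset":[0,0,0],"dr":[0,0,1]}]'

```text
time: 38.87
tool_pos: [402.9, -260.4, 249.7]
eef_rot: [-2.882, -1.25, 0.0]
force: [-0.3, 0.0, 0.6]
width: 54.7
gripper_force: 0.0
```

Request:
apply_moves --deltas '[{"grip":0.6,"offset":[0,0,0],"dr":[0,0,1]},{"grip":0.6,"offset":[0,0,0],"dr":[0,0,1]},{"grip":0.6,"offset":[0,0,0],"dr":[0,0,1]},{"grip":0.6,"offset":[0,0,0],"dr":[0,0,1]},{"grip":0.6,"offset":[0,0,0],"dr":[0,0,1]}]'

```text
time: 39.28
tool_pos: [402.9, -260.5, 249.7]
eef_rot: [-3.107, -0.462, 0.0]
force: [0.4, 0.3, -0.8]
width: 54.9
gripper_force: 0.0
```

Request:
apply_moves --deltas '[{"grip":0.6,"offset":[0,0,0],"dr":[0,0,1]},{"grip":0.6,"offset":[0,0,0],"dr":[0,0,1]},{"grip":0.6,"offset":[0,0,0],"dr":[0,0,1]},{"grip":0.6,"offset":[0,0,0],"dr":[0,0,1]},{"grip":0.6,"offset":[0,0,0],"dr":[0,0,1]}]'

```text
time: 39.7
tool_pos: [402.8, -260.5, 249.8]
eef_rot: [-3.121, 0.357, 0.0]
force: [0.1, 0.3, 0.1]
width: 55.2
gripper_force: 0.0
```

Run:
```python
from h import *
st(); go([475,-300,250],-.23)
```

```text
t 39.7 pos [ 402.8 -260.5  249.8] rot [-3.121  0.357  0.   ] F [0.1 0.3 0.1] w 55.2 gf 0.0 q [-0.73  0.22  1.53  0.    1.4   1.06]
offset [ 0.1585  0.0444 -0.0005] dr [-0.     0.     0.004] mm [79.2 22.2 -0.3] deg [-0.   0.   0.1] rows~ 2
```

Request:
apply_moves --deltas '[{"grip":0.6,"offset":[0.08,0.02,0],"dr":[0,0,0]},{"grip":0.6,"offset":[0.14,0.04,0],"dr":[0,0,0]},{"grip":0.6,"offset":[0.16,0.044,0],"dr":[0,0,0]},{"grip":0.6,"offset":[0.16,0.044,0],"dr":[0,0,0]},{"grip":0.6,"offset":[0.16,0.044,0],"dr":[0,0,0]},{"grip":0.6,"offset":[0.16,0.044,0],"dr":[0,0,0]}]'

```text
time: 40.2
tool_pos: [475.0, -299.8, 249.7]
eef_rot: [-3.121, 0.355, 0.001]
force: [-0.2, -0.1, 0.7]
width: 55.3
gripper_force: 0.0
```

Run:
```python
from h import *
st()
p,d,s=snap("wrist","w8"); P=cloud("wrist",d,s); m=masks(p); x,y,z=P[...,0],P[...,1],P[...,2]; np.save("w8.npy",P)
tools(P,m)
reg=(x>530)&(x<720)&(y<-150)&(y>-470); print(reg.sum(),(reg&(z>200)).sum())
u=np.array([np.cos(np.radians(-13.3)),np.sin(np.radians(-13.3))]); v=np.array([-u[1],u[0]])
k=reg&(z>270)&(z<280); Q=P[k][:,:2]; print("railtop",len(Q),"a",np.round(np.percentile(Q@u,[1,5,50,95,99]),1),"b",np.round(np.percentile(Q@v,[1,50,99]),1))
if len(Q): L=cv2.fitLine(Q.astype(np.float32),cv2.DIST_HUBER,0,.01,.01).ravel(); print("ang",np.degrees(np.arctan2(L[1],L[0])))
k=reg&(z>228)&(z<268); Q=P[k]; a=Q[:,:2]@u
if len(Q): print("face n",len(Q),np.round(np.percentile(a,[1,10,25,50,75,90]),1))
h=cv2.cvtColor(p,cv2.COLOR_RGB2HSV); k=reg&(z>240)&(z<295)&(h[...,1]<70); Q=P[k]; A=Q[:,:2]@u; B=Q[:,:2]@v
print("grey",len(Q))
for lo in range(245,295,8):
  for side in(1,-1):
    g=(Q[:,2]>=lo)&(Q[:,2]<lo+8)&(side*(B-np.median(B))>0)
    if g.sum()>2: print(lo,side,g.sum(),np.round([A[g].mean(),B[g].mean(),Q[g,2].mean()],1))
```

```text
t 40.2 pos [ 475.  -299.8  249.7] rot [-3.121e+00  3.550e-01  1.000e-03] F [-0.2 -0.1  0.7] w 55.3 gf 0.0 q [-0.7   0.37  1.31  0.    1.46  1.1 ]
tool n 1310 mean [ 509.8 -255.9] dir -11.2 t [-61.3  63.8] eye [ 554.6 -264.8] orig [ 471.2 -248.3]
tool n 1283 mean [ 461.3 -385. ] dir -19.8 t [-60.6  64.8] eye [ 505.8 -401. ] orig [ 425.8 -372.2]
40006 22178
railtop 13657 a [638.7 661.4 670.  681.8 685.3] b [-285.5 -165.1  -34.4]
ang 76.26178
face n 5646 [649.1 659.6 661.2 661.5 661.7 662.1]
grey 1622
245 1 33 [ 659.8 -113.8  250. ]
245 -1 18 [ 659.3 -211.5  248.7]
253 1 185 [ 658.9 -107.2  257.9]
253 -1 153 [ 659.  -215.9  258.7]
261 1 142 [ 652.2 -102.9  264.6]
261 -1 146 [ 652.7 -216.   264.4]
269 1 141 [ 642.7 -103.2  273.1]
269 -1 145 [ 643.3 -216.1  273. ]
277 1 163 [ 634.7 -103.2  281.3]
277 -1 170 [ 635.1 -215.9  281.1]
285 1 140 [ 628.1 -102.3  287.1]
285 -1 179 [ 627.9 -216.5  287. ]
```

View pics/w8.png

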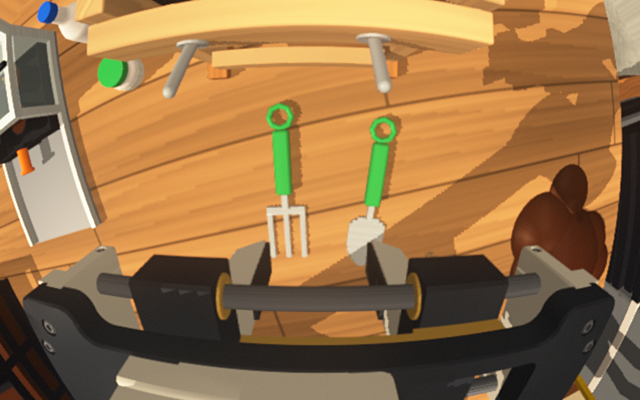

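The rack view is clear: pegs at (185,68) and (377,65), eyes at (280,117) and (383,130). I measured the rail face at a=661.5 and the peg pair centred at b=-159.5. Now I'll take the fork.

```bash
cat >> h.py <<'E'
U=np.array([np.cos(np.radians(-13.3)),np.sin(np.radians(-13.3)),0]); V=np.array([-U[1],U[0],0]); Z=np.array([0,0,1.])
def hang(side,s,pitch=45,eye=(85,0,-42),yerr=0):
    t=np.radians(pitch); X=np.cos(t)*U+np.sin(t)*Z; Zt=np.sin(t)*U-np.cos(t)*Z; R=np.stack([X,np.cross(Zt,X),Zt],1)
    E=645.5*U+(-159.5+side*57.5)*V+266*Z+s*(-U+Z)/np.sqrt(2)
    return E-R@np.array(eye,float),Ro.from_matrix(R)
E
python3 - <<'E'
from h import *
st(); go([471,-248,70],np.radians(-11.3))
for s in(60,45,2): p,R=hang(1,s); print(np.round(p,1))
E
```

```text
t 40.25 pos [ 475.  -299.8  250. ] rot [-3.121  0.357  0.   ] F [ 0.1  0.7 -0.5] w 55.1 gf 0.0 q [-0.7   0.37  1.31  0.    1.46  1.1 ]
offset [-0.031  -0.0991  0.3601] dr [-0.     0.001 -0.058] mm [-15.5 -49.6 180. ] deg [-0.   0.  -1.7] rows~ 5
[ 533.8 -231.   218.6]
[ 544.2 -233.4  208. ]
[ 573.8 -240.4  177.6]
```

Request:
apply_moves --deltas '[{"grip":0.6,"offset":[-0.031,-0.099,0.36],"dr":[0,0,-0.06]},{"grip":0.6,"offset":[-0.031,-0.099,0.36],"dr":[0,0,-0.06]},{"grip":0.6,"offset":[-0.031,-0.099,0.36],"dr":[0,0,-0.06]},{"grip":0.6,"offset":[-0.031,-0.099,0.36],"dr":[0,0,-0.06]},{"grip":0.6,"offset":[-0.031,-0.099,0.36],"dr":[0,0,-0.06]},{"grip":0.6,"offset":[-0.031,-0.099,0.36],"dr":[0,0,-0.06]},{"grip":0.6,"offset":[-0.031,-0.099,0.36],"dr":[0,0,-0.06]},{"grip":0.6,"offset":[-0.031,-0.099,0.36],"dr":[0,0,-0.06]}]'

```text
time: 40.92
tool_pos: [473.0, -249.8, 72.0]
eef_rot: [3.124, -0.311, 0.005]
force: [-0.5, -0.5, 0.3]
width: 55.2
gripper_force: 0.0
```

Run:
```python
from h import *
st(); p,d,s=snap("wrist"); P=cloud("wrist",d,s); tools(P,masks(p)); go([471,-248,-32.5],np.radians(-11.3))
```

```text
t 40.92 pos [ 473.  -249.8   72. ] rot [ 3.124 -0.311  0.005] F [-0.5 -0.5  0.3] w 55.2 gf 0.0 q [-0.63  0.48  1.66 -0.    1.    1.14]
tool n 3821 mean [ 511.8 -255.6] dir -11.2 t [-62.6  62.4] eye [ 556.  -264.4] orig [ 472.6 -247.9]
tool n 3080 mean [ 462.1 -383.2] dir -20.3 t [-60.   64.6] eye [ 506.6 -399.7] orig [ 426.9 -370.2]
offset [-0.0061 -0.0035  0.2095] dr [ 0.004 -0.008 -0.003] mm [ -3.1  -1.7 104.7] deg [ 0.1 -0.2 -0.1] rows~ 3
```

Request:
apply_moves --deltas '[{"grip":0.6,"offset":[0,0,0.08],"dr":[0,0,0]},{"grip":0.6,"offset":[0,0,0.15],"dr":[0,0,0]},{"grip":0.6,"offset":[0,0,0.19],"dr":[0,0,0]},{"grip":0.6,"offset":[0,0,0.205],"dr":[0,0,0]},{"grip":0.6,"offset":[0,0,0.205],"dr":[0,0,0]},{"grip":0.6,"offset":[0,0,0.205],"dr":[0,0,0]}]'

```text
time: 41.47
tool_pos: [473.1, -249.7, -31.1]
eef_rot: [3.125, -0.312, 0.004]
force: [0.3, 0.4, 1.0]
width: 54.4
gripper_force: 0.0
```

Request:
apply_moves --deltas '[{"grip":0.3,"offset":[0,0,0],"dr":[0,0,0]},{"grip":0,"offset":[0,0,0],"dr":[0,0,0]},{"grip":0,"offset":[0,0,0],"dr":[0,0,0]},{"grip":0,"offset":[0,0,0],"dr":[0,0,0]},{"grip":0,"offset":[0,0,0],"dr":[0,0,0]},{"grip":0,"offset":[0,0,0],"dr":[0,0,0]},{"grip":0,"offset":[0,0,0],"dr":[0,0,0]},{"grip":0,"offset":[0,0,0],"dr":[0,0,0]}]'

```text
time: 42.13
tool_pos: [472.2, -248.6, -32.2]
eef_rot: [3.126, -0.312, 0.001]
force: [-0.1, 1.0, 5.5]
width: 24.0
gripper_force: 30.0
```

Run:
```python
from h import *
st(); p,d,s=snap("wrist"); P=cloud("wrist",d,s); tools(P,masks(p))
```

```text
t 42.13 pos [ 472.2 -248.6  -32.2] rot [ 3.126e+00 -3.120e-01  1.000e-03] F [-0.1  1.   5.5] w 24.0 gf 30.0 q [-0.63  0.63  1.75  0.    0.76  1.14]
tool n 9483 mean [ 519.3 -259.8] dir -11.8 t [-57.7  54.3] eye [ 555.6 -267.4] orig [ 472.4 -250. ]
tool n 4190 mean [ 481.5 -387.6] dir -24.9 t [-51.4  45.6] eye [ 507.1 -399.5] orig [ 430.  -363.6]
tool n 290 mean [ 412.  -359.2] dir -28.8 t [-6.6  8.5] eye [ 402.6 -354. ] orig [ 328.1 -313.1]
```

Request:
apply_moves --deltas '[{"grip":0,"offset":[0,0,-0.04],"dr":[0,0,0]},{"grip":0,"offset":[0,0,-0.11],"dr":[0,0,0]},{"grip":0,"offset":[0,0,-0.18],"dr":[0,0,0]},{"grip":0,"offset":[0,0,-0.25],"dr":[0,0,0]},{"grip":0,"offset":[0,0,-0.29],"dr":[0,0,0]},{"grip":0,"offset":[0,0,-0.3],"dr":[0,0,0]},{"grip":0,"offset":[0,0,-0.3],"dr":[0,0,0]},{"grip":0,"offset":[0,0,-0.3],"dr":[0,0,0]}]'

```text
time: 42.85
tool_pos: [471.1, -248.0, 115.8]
eef_rot: [-3.125, 0.312, 0.003]
force: [-0.5, -0.1, -1.7]
width: 23.9
gripper_force: 30.0
```

Run:
```python
from h import *
st(); p,R=hang(1,100,25,(85,0,-41)); go(p,R=R); p,R=hang(1,100,45,(85,0,-41)); go(p,R=R)
p,d,s=snap("top"); tools(cloud("top",d),masks(p))
```

```text
t 42.85 pos [ 471.1 -248.   115.8] rot [-3.125e+00  3.120e-01  3.000e-03] F [-0.5 -0.1 -1.7] w 23.9 gf 30.0 q [-0.63  0.43  1.61 -0.    1.11  1.14]
offset [ 0.0006 -0.0623 -0.2956] dr [-0.016  0.837  0.062] mm [   0.3  -31.1 -147.8] deg [-0.5 25.1  1.9] rows~ 4
offset [ 0.0578 -0.0604 -0.2637] dr [-0.027  1.504  0.06 ] mm [  28.9  -30.2 -131.8] deg [-0.8 45.1  1.8] rows~ 7
```

Request:
apply_moves --deltas '[{"grip":0,"offset":[0,-0.015,-0.07],"dr":[0,0.2,0.01]},{"grip":0,"offset":[0,-0.03,-0.14],"dr":[0,0.4,0.03]},{"grip":0,"offset":[0,-0.045,-0.21],"dr":[0,0.6,0.05]},{"grip":0,"offset":[0,-0.062,-0.27],"dr":[-0.01,0.75,0.06]},{"grip":0,"offset":[0,-0.062,-0.295],"dr":[-0.016,0.837,0.062]},{"grip":0,"offset":[0,-0.062,-0.295],"dr":[-0.016,0.837,0.062]},{"grip":0,"offset":[0,-0.062,-0.295],"dr":[-0.016,0.837,0.062]},{"grip":0,"offset":[0,-0.062,-0.295],"dr":[-0.016,0.837,0.062]}]'

```text
time: 43.57
tool_pos: [477.4, -218.0, 262.4]
eef_rot: [3.001, -0.35, 0.661]
force: [0.7, 0.5, -1.1]
width: 23.5
gripper_force: 30.0
```

Run:
```python
from h import *
st(); p,R=hang(1,80,45,(85,0,-41)); go(p,R=R)
```

```text
t 43.57 pos [ 477.4 -218.   262.4] rot [ 3.001 -0.35   0.661] F [ 0.7  0.5 -1.1] w 23.5 gf 30.0 q [-0.71  0.03  1.8   0.24  0.93  0.99]
offset [ 0.0538 -0.0007  0.0886] dr [-0.001  0.672 -0.001] mm [26.9 -0.3 44.3] deg [-0.  20.2 -0. ] rows~ 3
```

Request:
apply_moves --deltas '[{"grip":0,"offset":[0.01,0,0.02],"dr":[0,0.17,0]},{"grip":0,"offset":[0.027,0,0.044],"dr":[0,0.34,0]},{"grip":0,"offset":[0.04,0,0.07],"dr":[0,0.51,0]},{"grip":0,"offset":[0.053,0,0.088],"dr":[0,0.672,0]},{"grip":0,"offset":[0.053,0,0.088],"dr":[0,0.672,0]},{"grip":0,"offset":[0.053,0,0.088],"dr":[0,0.672,0]},{"grip":0,"offset":[0.053,0,0.088],"dr":[0,0.672,0]},{"grip":0,"offset":[0.053,0,0.088],"dr":[0,0.672,0]}]'

```text
time: 44.23
tool_pos: [519.9, -228.2, 235.7]
eef_rot: [2.803, -0.326, 1.165]
force: [-0.1, -0.1, -2.0]
width: 24.0
gripper_force: 30.0
```

Run:
```python
from h import *
st(); p,R=hang(1,50,45,(85,0,-41)); go(p,R=R)
p,d,s=snap("wrist","w9"); P=cloud("wrist",d,s); np.save("w9.npy",P)
m=masks(p); T=(P-np.array(s["tool_pos"]))@Ro.from_rotvec(s["eef_rot"]).as_matrix()
g=m["green"]&(abs(T[...,1])<40)&(abs(T[...,2]+45)<25)&(T[...,0]>55)&(T[...,0]<115); Q=T[g]; print("eye tool pts",len(Q),np.round(np.percentile(Q,[2,50,98],axis=0),1))
W=P[g]; print("eye circle in gripper xy",np.round(fitcircle(Q[:,:2][Q[:,0]>70],16),1))
h=cv2.cvtColor(p,cv2.COLOR_RGB2HSV); x,y,z=P[...,0],P[...,1],P[...,2]; A=P@U;B=P@V
k=(z>255)&(z<295)&(h[...,1]<70)&(A>600)&(A<660)&(B<-80)&(B>-240); print("peg", [(n,k2.sum(),np.round([A[k2].mean(),B[k2].mean(),z[k2].mean()],1)) for n,k2 in(("L",k&(B>-140)),("R",k&(B<-180)))if k2.sum()])
cv2.imwrite("pics/w9c.png",cv2.resize(p[:300,120:520,::-1],(800,600)))
```

```text
t 44.23 pos [ 519.9 -228.2  235.7] rot [ 2.803 -0.326  1.165] F [-0.1 -0.1 -2. ] w 24.0 gf 30.0 q [-0.79  0.04  2.1   0.94  0.49  0.27]
offset [-0.0042 -0.0009  0.0622] dr [-0.001 -0.005  0.001] mm [-2.1 -0.5 31.1] deg [-0.  -0.2  0. ] rows~ 1
eye tool pts 4167 [[ 55.9 -15.  -50.6]
 [ 76.5   1.3 -44.8]
 [103.2  18.1 -42.3]]
eye circle in gripper xy [86.7  1.6 30. ]
peg [('L', np.int64(168), array([ 637. , -101.2,  277. ])), ('R', np.int64(293), array([ 640.8, -214.4,  272.2]))]
```

View pics/w9c.png

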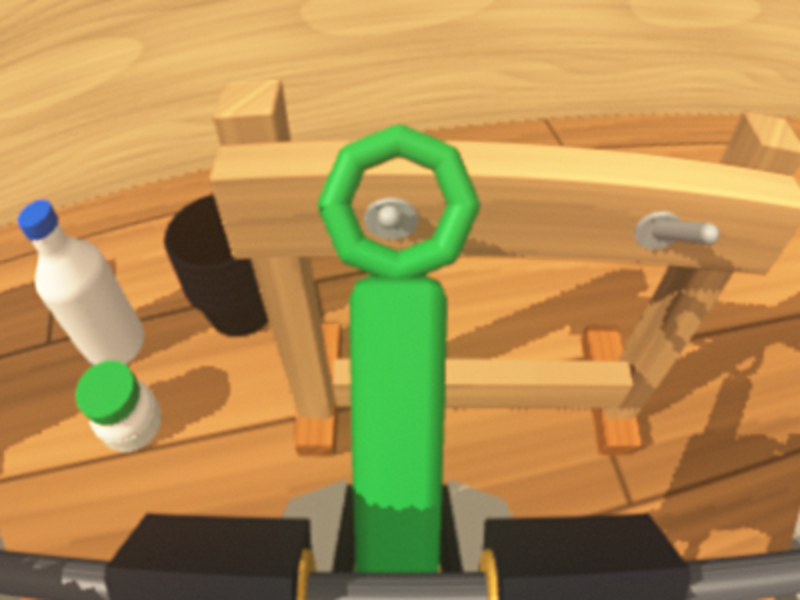

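The peg tip (388,213) shows nearly end-on inside the fork's ring (centre (400,203)). A 2 to 3 mm lateral trim, then I'll slide it on along the tool z.

Request:
apply_moves --deltas '[{"grip":0,"offset":[-0.007,-0.005,0.02],"dr":[0,0,0]},{"grip":0,"offset":[-0.007,-0.005,0.04],"dr":[0,0,0]},{"grip":0,"offset":[-0.007,-0.005,0.06],"dr":[0,0,0]},{"grip":0,"offset":[-0.007,-0.005,0.08],"dr":[0,0,0]},{"grip":0,"offset":[-0.007,-0.005,0.1],"dr":[0,0,0]},{"grip":0,"offset":[-0.007,-0.005,0.115],"dr":[0,0,0]},{"grip":0,"offset":[-0.007,-0.005,0.13],"dr":[0,0,0]},{"grip":0,"offset":[-0.007,-0.005,0.14],"dr":[0,0,0]},{"grip":0,"offset":[-0.007,-0.005,0.14],"dr":[0,0,0]},{"grip":0,"offset":[-0.007,-0.005,0.14],"dr":[0,0,0]}]'

```text
time: 45.12
tool_pos: [566.4, -236.4, 184.6]
eef_rot: [2.801, -0.325, 1.168]
force: [-0.2, -0.3, -2.4]
width: 23.3
gripper_force: 30.0
```

Run:
```python
from h import *
st(); p,R=hang(1,2,45,(86.7,1.6,-41)); go(p,R=R)
for a in (35,25): p,R=hang(1,2,a,(86.7,1.6,-41)); go(p,R=R)
for a in (60,75): p,R=hang(1,2,a,(86.7,1.6,-41)); go(p,R=R)
p,d,s=snap("wrist","w10")
cv2.imwrite("pics/w10c.png",cv2.resize(p[50:250,220:420,::-1],(400,400)))
```

```text
t 45.12 pos [ 566.4 -236.4  184.6] rot [ 2.801 -0.325  1.168] F [-0.2 -0.3 -2.4] w 23.3 gf 30.0 q [-0.72  0.2   2.08  1.22  0.36  0.01]
offset [-0.002   0.0012  0.0193] dr [ 0.    -0.009  0.002] mm [-1.   0.6  9.7] deg [ 0.  -0.3  0.1] rows~ 1
offset [-0.0135  0.0012 -0.0121] dr [ 0.001 -0.343  0.002] mm [-6.8  0.6 -6. ] deg [  0.  -10.3   0.1] rows~ 2
offset [-0.0193  0.0012 -0.045 ] dr [ 0.001 -0.676  0.002] mm [ -9.7   0.6 -22.5] deg [  0.  -20.3   0.1] rows~ 3
offset [0.0249 0.0013 0.0615] dr [0.    0.491 0.002] mm [12.4  0.6 30.8] deg [ 0.  14.7  0.1] rows~ 3
offset [0.0618 0.0013 0.0953] dr [-0.     0.991  0.002] mm [30.9  0.6 47.7] deg [-0.  29.7  0.1] rows~ 5
```

View pics/w10c.png

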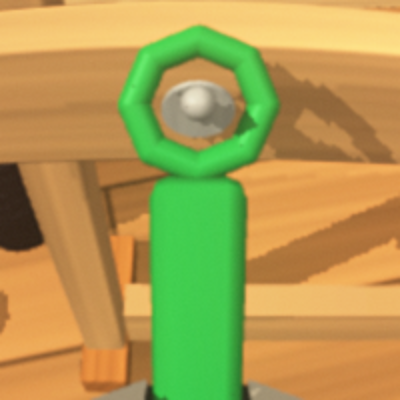

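The ring (centre (200,100)) surrounds the peg tip (198,100). I'll slide a little deeper, release and let it swing clear.

Request:
apply_moves --deltas '[{"grip":0,"offset":[-0.001,0,0.006],"dr":[0,0,0]},{"grip":0,"offset":[-0.001,0,0.012],"dr":[0,0,0]},{"grip":0,"offset":[-0.001,0,0.015],"dr":[0,0,0]},{"grip":0,"offset":[-0.003,0,0.015],"dr":[0,0,0]},{"grip":0,"offset":[-0.003,0,0.015],"dr":[0,0,0]}]'

```text
time: 45.58
tool_pos: [570.1, -237.4, 177.9]
eef_rot: [2.801, -0.326, 1.167]
force: [-0.1, 0.2, -2.1]
width: 23.6
gripper_force: 30.0
```

Request:
apply_moves --deltas '[{"grip":0.5,"offset":[0,0,0],"dr":[0,0,0]},{"grip":0.5,"offset":[0,0,0],"dr":[0,0,0]},{"grip":0.5,"offset":[0,0,0],"dr":[0,0,0]},{"grip":0.6,"offset":[0,0,0],"dr":[0,0,0]},{"grip":0.6,"offset":[0,0,-0.01],"dr":[0,0,0]},{"grip":0.6,"offset":[0,0,-0.05],"dr":[0,0,0]},{"grip":0.6,"offset":[0,0,-0.11],"dr":[0,0,0]},{"grip":0.6,"offset":[0,0,-0.17],"dr":[0,0,0]},{"grip":0.6,"offset":[0,0,-0.2],"dr":[0,0,0]},{"grip":0.6,"offset":[0,0,-0.2],"dr":[0,0,0]}]'

```text
time: 46.42
tool_pos: [500.3, -221.4, 251.6]
eef_rot: [2.795, -0.325, 1.171]
force: [1.4, 0.1, 0.5]
width: 55.0
gripper_force: 0.0
```

Run:
```python
from h import *
st(); p,d,s=snap("wrist","w11"); p2,d2,_=snap("scene"); p3,d3,_=snap("top"); tools(cloud("top",d3),masks(p3))
a=cv2.resize(p[:300,120:520,::-1],(480,360)); b=cv2.resize(p2[190:360,200:370,::-1],(320,320)); b=np.vstack([b,np.zeros((40,320,3),np.uint8)]); cv2.imwrite("pics/c11.png",np.hstack([a,b]))
go([426,-371,150],np.radians(-20))
```

```text
t 46.42 pos [ 500.3 -221.4  251.6] rot [ 2.795 -0.325  1.171] F [1.4 0.1 0.5] w 55.0 gf 0.0 q [-0.82 -0.03  2.12  0.9   0.53  0.3 ]
tool n 447 mean [ 461.4 -384.1] dir -19.1 t [-59.9  64.1] eye [ 505.6 -399.4] orig [ 425.3 -371.6]
offset [-0.1946  0.3259  0.0837] dr [-0.086 -1.508  0.212] mm [-97.3 162.9  41.9] deg [ -2.6 -45.2   6.4] rows~ 7
```

View pics/c11.png

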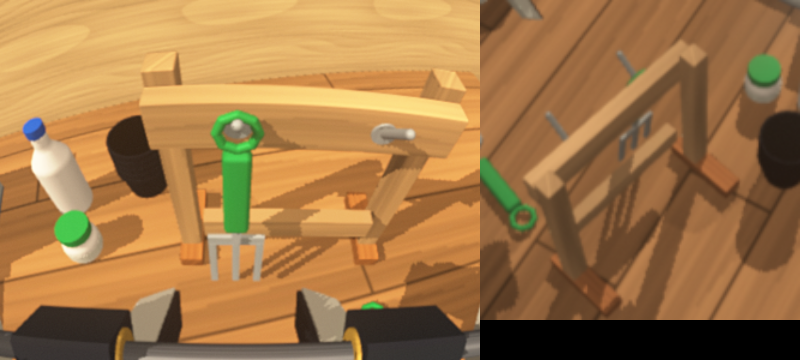

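The fork hangs on the left peg (ring at (237,130)). Next is the trowel.

Request:
apply_moves --deltas '[{"grip":0.6,"offset":[-0.03,0.04,0],"dr":[0,-0.2,0.02]},{"grip":0.6,"offset":[-0.07,0.1,0],"dr":[-0.01,-0.4,0.05]},{"grip":0.6,"offset":[-0.1,0.16,0.01],"dr":[-0.02,-0.6,0.08]},{"grip":0.6,"offset":[-0.14,0.22,0.03],"dr":[-0.03,-0.8,0.1]},{"grip":0.6,"offset":[-0.17,0.28,0.05],"dr":[-0.04,-1,0.12]},{"grip":0.6,"offset":[-0.19,0.32,0.07],"dr":[-0.04,-1,0.12]},{"grip":0.6,"offset":[-0.195,0.326,0.08],"dr":[-0.04,-1,0.12]},{"grip":0.6,"offset":[-0.195,0.326,0.08],"dr":[-0.04,-1,0.12]},{"grip":0.6,"offset":[-0.195,0.326,0.08],"dr":[-0.04,-1,0.12]}]'

```text
time: 47.32
tool_pos: [424.6, -369.3, 149.9]
eef_rot: [3.056, -0.459, 0.41]
force: [-0.0, -0.6, 1.1]
width: 55.4
gripper_force: 0.0
```

Run:
```python
from h import *
st(); go([426,-371,90],np.radians(-20))
```

```text
t 47.32 pos [ 424.6 -369.3  149.9] rot [ 3.056 -0.459  0.41 ] F [-0.  -0.6  1.1] w 55.4 gf 0.0 q [-0.96  0.32  1.72  0.22  0.92  0.79]
offset [-0.0276  0.0042  0.1166] dr [-0.042 -0.504  0.097] mm [-13.8   2.1  58.3] deg [ -1.3 -15.1   2.9] rows~ 3
```

Request:
apply_moves --deltas '[{"grip":0.6,"offset":[-0.012,0.002,0.05],"dr":[-0.02,-0.23,0.04]},{"grip":0.6,"offset":[-0.024,0.004,0.1],"dr":[-0.04,-0.45,0.09]},{"grip":0.6,"offset":[-0.027,0.004,0.116],"dr":[-0.042,-0.504,0.097]},{"grip":0.6,"offset":[-0.027,0.004,0.116],"dr":[-0.042,-0.504,0.097]},{"grip":0.6,"offset":[-0.027,0.004,0.116],"dr":[-0.042,-0.504,0.097]},{"grip":0.6,"offset":[-0.027,0.004,0.116],"dr":[-0.042,-0.504,0.097]}]'

```text
time: 47.82
tool_pos: [426.5, -372.0, 93.1]
eef_rot: [3.09, -0.544, 0.006]
force: [0.5, 0.2, 0.3]
width: 55.4
gripper_force: 0.0
```

Run:
```python
from h import *
st(); p,d,s=snap("wrist"); P=cloud("wrist",d,s); tools(P,masks(p)); go([426,-371,-32.5],np.radians(-20))
```

```text
t 47.82 pos [ 426.5 -372.    93.1] rot [ 3.09  -0.544  0.006] F [0.5 0.2 0.3] w 55.4 gf 0.0 q [-0.85  0.5   1.55 -0.    1.08  1.07]
tool n 3232 mean [ 462.6 -386.8] dir -19.5 t [-61.7  62.8] eye [ 505.6 -402. ] orig [ 425.4 -373.6]
offset [-0.0027 -0.003   0.2518] dr [ 0.006 -0.009 -0.   ] mm [ -1.3  -1.5 125.9] deg [ 0.2 -0.3 -0. ] rows~ 4
```

Request:
apply_moves --deltas '[{"grip":0.6,"offset":[-0.001,0.001,0.08],"dr":[0,0,0]},{"grip":0.6,"offset":[-0.001,0.001,0.16],"dr":[0,0,0]},{"grip":0.6,"offset":[-0.001,0.001,0.22],"dr":[0,0,0]},{"grip":0.6,"offset":[-0.001,0.001,0.245],"dr":[0,0,0]},{"grip":0.6,"offset":[-0.001,0.001,0.249],"dr":[0,0,0]},{"grip":0.6,"offset":[-0.001,0.001,0.249],"dr":[0,0,0]},{"grip":0.6,"offset":[-0.001,0.001,0.249],"dr":[0,0,0]}]'

```text
time: 48.45
tool_pos: [426.4, -374.2, -30.7]
eef_rot: [3.089, -0.546, 0.007]
force: [1.2, -0.3, 0.0]
width: 54.8
gripper_force: 0.0
```

Request:
apply_moves --deltas '[{"grip":0.3,"offset":[0,0,0],"dr":[0,0,0]},{"grip":0,"offset":[0,0,0],"dr":[0,0,0]},{"grip":0,"offset":[0,0,0],"dr":[0,0,0]},{"grip":0,"offset":[0,0,0],"dr":[0,0,0]},{"grip":0,"offset":[0,0,0],"dr":[0,0,0]},{"grip":0,"offset":[0,0,0],"dr":[0,0,0]},{"grip":0,"offset":[0,0,0],"dr":[0,0,0]},{"grip":0,"offset":[0,0,0],"dr":[0,0,0]}]'

```text
time: 49.12
tool_pos: [425.9, -373.2, -32.5]
eef_rot: [3.091, -0.545, 0.003]
force: [-1.3, -0.1, 5.4]
width: 23.8
gripper_force: 30.0
```

Request:
apply_moves --deltas '[{"grip":0,"offset":[0,0,-0.04],"dr":[0,0,0]},{"grip":0,"offset":[0,0,-0.11],"dr":[0,0,0]},{"grip":0,"offset":[0,0,-0.18],"dr":[0,0,0]},{"grip":0,"offset":[0,0,-0.25],"dr":[0,0,0]},{"grip":0,"offset":[0,0,-0.29],"dr":[0,0,0]},{"grip":0,"offset":[0,0,-0.3],"dr":[0,0,0]},{"grip":0,"offset":[0,0,-0.3],"dr":[0,0,0]},{"grip":0,"offset":[0,0,-0.3],"dr":[0,0,0]}]'

```text
time: 49.78
tool_pos: [424.9, -371.9, 115.6]
eef_rot: [3.093, -0.546, -0.001]
force: [0.0, 0.2, -1.8]
width: 24.3
gripper_force: 30.0
```

Run:
```python
from h import *
st(); p,R=hang(-1,100,25,(86,1,-41)); go(p,R=R)
```

```text
t 49.78 pos [ 424.9 -371.9  115.6] rot [ 3.093e+00 -5.460e-01 -1.000e-03] F [ 0.   0.2 -1.8] w 24.3 gf 30.0 q [-0.85  0.48  1.52 -0.    1.14  1.07]
offset [ 0.0186 -0.0989 -0.2954] dr [ 0.051  0.833 -0.22 ] mm [   9.3  -49.4 -147.7] deg [ 1.5 25.  -6.6] rows~ 4
```

Request:
apply_moves --deltas '[{"grip":0,"offset":[0.004,-0.02,-0.06],"dr":[0.01,0.17,-0.04]},{"grip":0,"offset":[0.008,-0.04,-0.12],"dr":[0.02,0.34,-0.09]},{"grip":0,"offset":[0.012,-0.06,-0.18],"dr":[0.03,0.51,-0.13]},{"grip":0,"offset":[0.016,-0.08,-0.24],"dr":[0.04,0.68,-0.18]},{"grip":0,"offset":[0.0186,-0.099,-0.295],"dr":[0.051,0.833,-0.22]},{"grip":0,"offset":[0.0186,-0.099,-0.295],"dr":[0.051,0.833,-0.22]},{"grip":0,"offset":[0.0186,-0.099,-0.295],"dr":[0.051,0.833,-0.22]},{"grip":0,"offset":[0.0186,-0.099,-0.295],"dr":[0.051,0.833,-0.22]}]'

```text
time: 50.45
tool_pos: [450.4, -328.6, 261.9]
eef_rot: [3.0, -0.351, 0.661]
force: [0.4, 0.4, -2.0]
width: 23.8
gripper_force: 30.0
```

Run:
```python
from h import *
st(); p,R=hang(-1,80,45,(86,1,-41)); go(p,R=R)
```

```text
t 50.45 pos [ 450.4 -328.6  261.9] rot [ 3.    -0.351  0.661] F [ 0.4  0.4 -2. ] w 23.8 gf 30.0 q [-0.95  0.12  1.7   0.33  1.01  0.72]
offset [ 0.054  -0.0004  0.0892] dr [-0.     0.672 -0.002] mm [27.  -0.2 44.6] deg [-0.  20.2 -0.1] rows~ 3
```

Request:
apply_moves --deltas '[{"grip":0,"offset":[0.01,0,0.02],"dr":[0,0.17,0]},{"grip":0,"offset":[0.027,0,0.044],"dr":[0,0.34,0]},{"grip":0,"offset":[0.04,0,0.07],"dr":[0,0.51,0]},{"grip":0,"offset":[0.054,0,0.089],"dr":[0,0.672,0]},{"grip":0,"offset":[0.054,0,0.089],"dr":[0,0.672,0]},{"grip":0,"offset":[0.054,0,0.089],"dr":[0,0.672,0]},{"grip":0,"offset":[0.054,0,0.089],"dr":[0,0.672,0]},{"grip":0,"offset":[0.054,0,0.089],"dr":[0,0.672,0]}]'

```text
time: 51.12
tool_pos: [493.6, -339.1, 234.9]
eef_rot: [2.802, -0.325, 1.165]
force: [-0.5, 0.4, -1.1]
width: 23.9
gripper_force: 30.0
```

Run:
```python
from h import *
st()
p,d,s=snap("wrist","w12"); P=cloud("wrist",d,s)
m=masks(p); T=(P-np.array(s["tool_pos"]))@Ro.from_rotvec(s["eef_rot"]).as_matrix()
g=m["green"]&(abs(T[...,1])<40)&(abs(T[...,2]+45)<25)&(T[...,0]>70)&(T[...,0]<115); Q=T[g]
c=fitcircle(Q[:,:2],16); print("eye in gripper xy",len(Q),np.round(c,1))
h=cv2.cvtColor(p,cv2.COLOR_RGB2HSV); z=P[...,2]; A=P@U;B=P@V
k=(z>255)&(z<295)&(h[...,1]<70)&(A>600)&(A<660)&(B<-180)&(B>-240); print("peg R",k.sum(),np.round([A[k].mean(),B[k].mean(),z[k].mean()],1))
Tk=T[k]; print("peg in gripper xy",np.round(Tk.mean(0),1))
q,R=hang(-1,50,45,(c[0],c[1],-41)); go(q,R=R)
cv2.imwrite("pics/w12c.png",cv2.resize(p[50:250,220:420,::-1],(400,400)))
```

```text
t 51.12 pos [ 493.6 -339.1  234.9] rot [ 2.802 -0.325  1.165] F [-0.5  0.4 -1.1] w 23.9 gf 30.0 q [-1.05  0.14  1.99  0.98  0.67  0.06]
eye in gripper xy 2733 [86.3  0.7 30. ]
peg R 171 [ 638.  -217.2  275.8]
peg in gripper xy [85.2  0.8 27.6]
offset [-0.0067 -0.0003  0.062 ] dr [ 0.001 -0.007  0.003] mm [-3.3 -0.2 31. ] deg [ 0.  -0.2  0.1] rows~ 1
```

View pics/w12c.png

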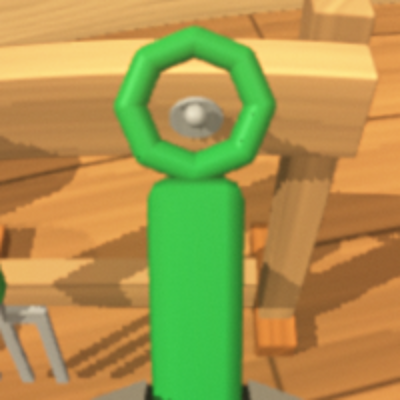

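The peg tip (196,115) is inside the trowel's ring (centre (196,103)). I'll trim -3.5 mm, slide on and release.

Request:
apply_moves --deltas '[{"grip":0,"offset":[-0.007,0,0.02],"dr":[0,0,0]},{"grip":0,"offset":[-0.007,0,0.04],"dr":[0,0,0]},{"grip":0,"offset":[-0.007,0,0.06],"dr":[0,0,0]},{"grip":0,"offset":[-0.007,0,0.08],"dr":[0,0,0]},{"grip":0,"offset":[-0.007,0,0.1],"dr":[0,0,0]},{"grip":0,"offset":[-0.007,0,0.115],"dr":[0,0,0]},{"grip":0,"offset":[-0.007,0,0.13],"dr":[0,0,0]},{"grip":0,"offset":[-0.007,0,0.145],"dr":[0,0,0]},{"grip":0,"offset":[-0.008,0,0.154],"dr":[0,0,0]},{"grip":0,"offset":[-0.008,0,0.154],"dr":[0,0,0]}]'

```text
time: 52.0
tool_pos: [544.1, -350.7, 177.7]
eef_rot: [2.801, -0.325, 1.166]
force: [-0.5, -0.0, -1.3]
width: 23.6
gripper_force: 30.0
```

Request:
apply_moves --deltas '[{"grip":0,"offset":[0,0,0],"dr":[0,0,0]},{"grip":0,"offset":[0,0,0],"dr":[0,0,0]}]'

```text
time: 52.17
tool_pos: [543.7, -351.0, 179.0]
eef_rot: [2.8, -0.325, 1.167]
force: [0.8, 0.1, -1.7]
width: 23.8
gripper_force: 30.0
```

Run:
```python
from h import *
st(); q,R=hang(-1,4,45,(86.3,.7,-41)); go(q,R=R)
```

```text
t 52.17 pos [ 543.7 -351.   179. ] rot [ 2.8   -0.325  1.167] F [ 0.8  0.1 -1.7] w 23.8 gf 30.0 q [-0.96  0.3   1.97  1.16  0.54 -0.1 ]
offset [ 0.0008 -0.0004  0.0013] dr [ 0.002 -0.009  0.003] mm [ 0.4 -0.2  0.6] deg [ 0.1 -0.3  0.1] rows~ 1
```

Request:
apply_moves --deltas '[{"grip":0.5,"offset":[0,0,0],"dr":[0,0,0]},{"grip":0.5,"offset":[0,0,0],"dr":[0,0,0]},{"grip":0.5,"offset":[0,0,0],"dr":[0,0,0]},{"grip":0.6,"offset":[0,0,0],"dr":[0,0,0]},{"grip":0.6,"offset":[0,0,-0.01],"dr":[0,0,0]},{"grip":0.6,"offset":[0,0,-0.05],"dr":[0,0,0]},{"grip":0.6,"offset":[0,0,-0.11],"dr":[0,0,0]},{"grip":0.6,"offset":[0,0,-0.17],"dr":[0,0,0]},{"grip":0.6,"offset":[0,0,-0.2],"dr":[0,0,0]},{"grip":0.6,"offset":[0,0,-0.2],"dr":[0,0,0]}]'

```text
time: 53.0
tool_pos: [473.7, -335.2, 252.2]
eef_rot: [2.794, -0.324, 1.169]
force: [0.8, -0.6, 0.7]
width: 55.3
gripper_force: 0.0
```

Request:
apply_moves --deltas '[{"grip":0.6,"offset":[-0.04,0,-0.05],"dr":[0,0,0]},{"grip":0.6,"offset":[-0.04,0,-0.05],"dr":[0,0,0]},{"grip":0.6,"offset":[-0.04,0,-0.05],"dr":[0,0,0]},{"grip":0.6,"offset":[-0.04,0,-0.05],"dr":[0,0,0]},{"grip":0.6,"offset":[-0.04,0,-0.05],"dr":[0,0,0]},{"grip":0.6,"offset":[-0.04,0,-0.05],"dr":[0,0,0]},{"grip":0.6,"offset":[-0.04,0,-0.05],"dr":[0,0,0]},{"grip":0.6,"offset":[-0.04,0,-0.05],"dr":[0,0,0]},{"grip":0.6,"offset":[-0.04,0,-0.05],"dr":[0,0,0]},{"grip":0.6,"offset":[-0.04,0,-0.05],"dr":[0,0,0]}]'

```text
time: 53.83
tool_pos: [443.9, -327.1, 252.4]
eef_rot: [2.8, -0.325, 1.167]
force: [0.2, -1.0, 0.5]
width: 55.2
gripper_force: 0.0
```

Run:
```python
from h import *
st(); p,d,s=snap("wrist","w13"); p3,d3,_=snap("top"); P=cloud("top",d3); m=masks(p3); x,y,z=P[...,0],P[...,1],P[...,2]
k=m["orange"]&(y>150)&(y<330)&(z<70)&(z>20); print("knob top",k.sum(), rng(P[k]))
a=cv2.resize(p[:300,120:520,::-1],(420,315)); b=cv2.resize(p3[90:260,110:315,::-1],(380,315)); cv2.imwrite("pics/c13.png",np.hstack([a,b]))
```

```text
t 53.83 pos [ 443.9 -327.1  252.4] rot [ 2.8   -0.325  1.167] F [ 0.2 -1.   0.5] w 55.2 gf 0.0 q [-1.17  0.03  2.05  0.95  0.78  0.02]
knob top 100 (array([615., 223.,  40.]), array([661., 244.,  55.]))
```

View pics/c13.png

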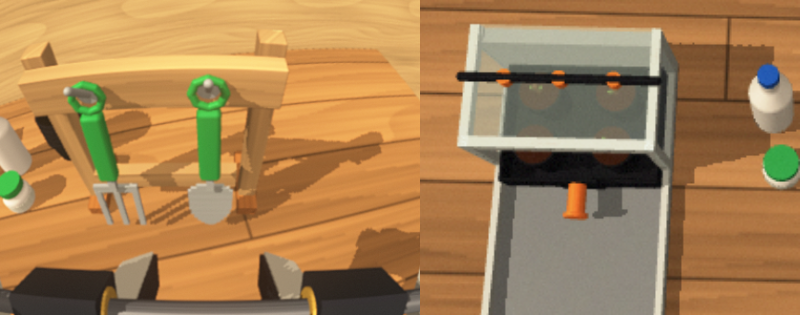

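Both tools hang on their own pegs (rings at (87,97) and (208,92)). The tray is home with four pots (knob at (577,200)), and the bottle and jar are untouched. Handing in.

```bash
python3 -c "
from station import r
print(r.job_done())"
```

```text
the job is handed in; nothing more can be done
None
```

The job is handed in, though no verdict came back: all four pots stand upright in the tray, the tray is fully home under the hood, the fork and trowel hang on separate pegs, and I left the bottle, jar and pot stack alone.

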